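# Put the dried chopping boards away in the board rack

## Robot

A 6-joint arm with a two-finger parallel gripper is mounted at the origin on a cart in front of the work surface, level with it; the furniture and walls round the work are solid. World frame = base frame: x ahead of the robot, y to its left, z up, the work surface at z = 0. Lengths are in m, angles in rad, forces in N, time in s.
With the tool pointing down it reaches from about 0.35 to 0.775 m from the base axis. Payload 5.5 kg.
Tool frame: the origin (TCP) lies on the centre line of the jaws, within the pads' length; the fingertips stand 11 mm ahead of it and the grasp point (between the pads) lies 8 mm behind it (env.tip_reach is the distance from the TCP to the fingertips, in m); z points along the fingers, x is the direction in which the jaws open and shut, and the axes are right-handed (so a half turn about z gives the same grasp; the last joint's range is limited). The gripper opens to 85 mm and grips with 20 to 120 N. Pads are 22 mm wide; open, the fingers measure 114 mm over their backs; the gripper's body (76 mm by 85 mm) begins 54 mm behind the grasp point. The pads swing forward as they close: fully open they stand 13 mm farther back than shut.
Start: joints at [-1.254, 0.313, 0.046, 1.304, 0, 1.431], TCP at [0.254, -0.516, 0.242] pointing down, gripper open.
Joint ranges: [-2.76, 2.76], [-0.86, 1.69], [-1.03, 1.26], [-2.2, 2.34], [-1.47, 1.5], [-3.14, 3.14]. Speed limits (rad/s): [2.57, 2.57, 3.14, 3.14, 3.14, 3.14].

## Interface

Orientations are given as a unit quaternion [w, x, y, z].
In Python, from workcell import env gives the robot as it stands.
- The arm moves only by the tool carry_out, never from a script. Its argument "moves" is one flat list of numbers, 7 for each row, row after row: the gripper command: -1 is shut, 1 is fully open, values between are in proportion, then the shift along the tool's x, y, z in m, then the turn, a rotation vector about the tool's x, y, z in degrees. A call has exactly 5 rows; each row shifts and turns the pose as measured when the row begins, along the tool's axes as they then stand; what a row does not reach is not made up. A row lasts 1/8 s, in which the tool goes at most 62.5 mm and 10.7 degrees, less where a joint would pass 70% of its speed; a pose out of reach is approached as far as the arm can. A call is refused whole if a number of a shift passes 0.0625 or a number of a turn 10.7, either way. A call with a gripper value outside its range is refused whole. The fingers move at their own pace and stop on an object; "squeeze" is the grip in N (left out, the last holds). Time passes only in rows, so rows that do not move let the fingers close, or fill a call up. It gives the time, the measured TCP pose, the force and the opening at its end, in the units of the state.
- env.get_state(): the state, without advancing time (a new reading comes with each control period).
- env.read_camera(name): name is "scene" or "top" or "wrist"; returns the picture (480x640x3 uint8, red, green, blue); there is no depth.
- env.calibration(name): a dict with "camera_matrix" (3x3 intrinsics, pixels), "rvec" (rotation vector, rad) and "tvec" (3), from world to camera coordinates, as OpenCV has them; the wrist camera has in their place "hand_eye" (4x4, takes a point from camera to tool coordinates, whose origin is the TCP and whose axes are the tool frame's). Camera axes: x right, y down, z forward; pixel columns grow to the right and rows downward; lengths in m; the calibration is good to about 2 mm. A picture is of the moment at which its call begins: read the wrist's pose just before it. calibration takes no time and is no camera call.
- env.hand_in(): hands the job in, once; it reports no verdict.
The state is a dict: "clock": time; "joint_pos": joint angles; "qvel": joint speeds; "tau": joint torques, N m; "tcp_pos": TCP position; "orientation": TCP orientation; "wrist_force": force on the tool from outside, world axes, zero at the start; "ft_torque": the same for the moment, N m; "finger_gap": finger opening in m.
Only numpy, scipy, OpenCV 4.12 (cv2) and the standard library are available. Lean on these libraries where they do the work, as an engineer would, in place of code of your own. Each camera call takes 0.05 s, during which the arm holds its last target. There are 200 camera calls.

## Task

Put the two dried chopping boards away: move them from the wire drainer into the steel board rack, standing upright like books in front of the large board that is already there, the medium one next to it and the small one in front, so that each can be seen. Draw the rack's sliding end stop back first to make room, and when both are in, push it up snug so that all three boards stand tight together against the rack's back wall. Leave everything else on the table where it is.

Things in the scene. Friction and masses are not known exactly. Their poses are not given: they have to be found in the camera images.
- board_large_center (a point): Centre of the large wooden chopping board: plain beech, 18 mm thick (own x), 155 mm wide (own y), 180 mm tall (own z, up; it starts upright, alone in the rack, free-standing within a few mm of the back wall), about 330 g, with a small hanging hole in one top corner. The point lies half-way up, at mid-width and mid-thickness. The three boards are alike but for width and height.
- board_medium_center (a point): Centre of the medium wooden chopping board: plain beech, 18 mm thick (own x), 140 mm wide (own y), 160 mm tall (own z, up; it starts upright, in the drainer), about 260 g, with a small hanging hole in one top corner. The point lies half-way up, at mid-width and mid-thickness. The three boards are alike but for width and height.
- board_small_center (a point): Centre of the small wooden chopping board: plain beech, 18 mm thick (own x), 125 mm wide (own y), 140 mm tall (own z, up; it starts upright, in the drainer), about 200 g, with a small hanging hole in one top corner. The point lies half-way up, at mid-width and mid-thickness. The three boards are alike but for width and height.
- drainer: Fixed wire drainer on a grey tray, 262 (own x) by 160 mm (own y); origin under its centre, on the table. The small and medium boards stand across it, faces to own x, in slots at own x = -70 and +70 mm (which is where varies; the middle slot is empty), lower edges 15 mm above the table, between wire loops 79 mm high and 22 mm apart: lift a board straight up to take it.
- board_rack: Fixed steel board rack, 290 mm long (own x) by 222 mm wide (own y); origin at the centre of its underside, on the table; own x points from the sliding stop to the fixed back wall, away from the robot. Slatted floor, its top 12 mm above the table, 170 mm wide; a guide rod along each side at own y = +-99 mm, up to 27 mm above the table (the stop's sleeves on them up to 32 mm). Back wall: upright plate 170 mm wide, its top 112 mm above the table, its face at own x = +125 mm.
- rack_wall_foot (a point): Point at the foot of the back wall's face, at mid-width, on the slatted floor (12 mm above the table); axes as the rack's: boards stand on its -x side, and its y = 0 is the middle of the floor.
- end_stop (a joint): Slide of the end stop, m: the clear gap between the back wall's face and the stop's face; 0 = touching the wall, 0.135 = fully drawn back towards the robot. It stays where it is left; about 2 N moves it by itself, 5 to 13 N when it pushes the three boards along. With the three boards (54 mm) packed tight it reads about 0.054. The stop is a steel plate 160 mm wide, its top 106 mm above the table.
- stop_grip (a point): Centre of the end stop's black upright grip, 34 mm (rack x) by 22 mm (rack y) by 50 mm high, its top 128 mm above the table; it moves with the stop and stands 62 mm in front of the stop's face (rack -x). It can be pinched from above across its 22 mm, with free space on either side.
- peeler_center (a point): Bystander: vegetable peeler, 170x25x18 mm, lying between drainer and rack; the point is its centre.
- ramekin_salt_center (a point): Bystander: small white ramekin, 66 mm across, 38 mm high; the point is its centre.
- bowl_2_center (a point): Bystander: empty steel bowl, 144 mm across, 54 mm high, behind the rack; the point is its centre.
- pepper_mill_center (a point): Bystander: dark wooden pepper mill, 58 mm across, 160 mm high, standing; the point is its centre.
- tongs_center (a point): Bystander: steel tongs, 93x254x30 mm, lying beside the rack; the point is its centre.

How it is judged:
On the way, in this order (a step that is already met when the one before it is completed fails the run):
1. the end stop has been drawn back far enough to take three boards (gap over 75 mm) (value of joint end_stop above 0.075 m), for 0.2 s.
2. all three boards stand on the rack's floor between the back wall and the end stop (z of board_large_center in the frame of rack_wall_foot between 0.084 and 0.096 m and y of board_large_center in the frame of rack_wall_foot between -0.03 and 0.03 m and angle between each of board_large_center, board_medium_center, board_small_center's own z axis and vertical below 0.12 rad and x of board_large_center in the frame of rack_wall_foot between -0.14 and 0 m and z of board_medium_center in the frame of rack_wall_foot between 0.074 and 0.086 m and y of board_medium_center in the frame of rack_wall_foot between -0.03 and 0.03 m and x of board_medium_center in the frame of rack_wall_foot between -0.14 and 0 m and z of board_small_center in the frame of rack_wall_foot between 0.064 and 0.076 m and y of board_small_center in the frame of rack_wall_foot between -0.03 and 0.03 m and x of board_small_center in the frame of rack_wall_foot between -0.14 and 0 m), for 0.2 s.
At the end, for the whole second after the job is handed in: Boards upright and square to the wall (0.06 rad) on the rack floor, within 30 mm of its middle; large against the wall, then medium, then small, each within 7 mm of its place in the tight pack; end stop at rest with a gap under 59 mm (boards total 54 mm) (z of board_large_center in the frame of rack_wall_foot between 0.084 and 0.096 m and y of board_large_center in the frame of rack_wall_foot between -0.03 and 0.03 m and angle between each of board_large_center, board_medium_center, board_small_center's own z axis and vertical below 0.06 rad and x of board_large_center in the frame of rack_wall_foot between -0.016 and -0.002 m and angle between the x axis of each of board_large_center, board_medium_center, board_small_center and the x axis of board_rack, either way round below 0.06 rad and z of board_medium_center in the frame of rack_wall_foot between 0.074 and 0.086 m and y of board_medium_center in the frame of rack_wall_foot between -0.03 and 0.03 m and x of board_medium_center in the frame of rack_wall_foot between -0.034 and -0.02 m and z of board_small_center in the frame of rack_wall_foot between 0.064 and 0.076 m and y of board_small_center in the frame of rack_wall_foot between -0.03 and 0.03 m and x of board_small_center in the frame of rack_wall_foot between -0.052 and -0.038 m and value of joint end_stop below 0.059 m and velocity of joint end_stop below 0.005 m/s); the robot touches nothing.
It fails at once if another loose thing on the table is moved by more than 30 mm (distance of any of peeler_center, ramekin_salt_center, bowl_2_center, pepper_mill_center, tongs_center from where it was at the start of the episode above 0.03 m).
It also fails if it takes over 72 s, if anything falls off the work surface, if the arm or the gripper's body presses on something with over 40 N, if the wrist force passes 120 N, or if a joint passes its speed limit or range.

## Working session

There is one attempt and no reset: what is moved stays moved. The work goes in short steps, Python scripts to look and compute and a tool call to move; the robot and the scene stay as the last step left them, time stands still between calls to the robot, and variables do not carry over. Pictures are saved under pics/ and viewed, about 8 in all and at most 12, crops included, and the job is handed in when it is done.

Besides the shell and the picture viewer there is one more tool, called as name(argument=value, ...) on one line, values as JSON. carry_out: Moves the arm, as the interface text tells. Its arguments: {"type":"object","properties":{"moves":{"type":"array"},"squeeze":{"type":"number"}},"required":["moves"]}

```bash
mkdir -p pics; ls; python3 - <<'E'
from workcell import env
import cv2
for n in("scene","top"):
    cv2.imwrite(f"pics/{n}0.png",env.read_camera(n)[...,::-1]); c=env.calibration(n); print(n,c)
print(env.calibration("wrist")); print(env.get_state())
E
```

```text
pics
scene {'camera_matrix': array([[509.94588649,   0.        , 320.29417337],
       [  0.        , 509.94588649, 231.5633677 ],
       [  0.        ,   0.        ,   1.        ]]), 'rvec': array([ 1.04954378, -2.11706527,  1.25317471]), 'tvec': array([0.27287883, 0.32863021, 1.04885362])}
top {'camera_matrix': array([[576.19913771,   0.        , 314.38016878],
       [  0.        , 576.19913771, 244.53752002],
       [  0.        ,   0.        ,   1.        ]]), 'rvec': array([ 2.1635016 , -2.109521  ,  0.21680194]), 'tvec': array([-0.14550496,  0.6094365 ,  1.24151641])}
{'camera_matrix': array([[370.04838701,   0.        , 320.53682593],
       [  0.        , 370.04838701, 243.92166789],
       [  0.        ,   0.        ,   1.        ]]), 'hand_eye': array([[ 9.99999320e-01,  1.06709078e-03,  4.69645646e-04,
         1.41724292e-04],
       [-1.15451575e-03,  9.62441551e-01,  2.71486514e-01,
        -6.84524742e-02],
       [-1.62305728e-04, -2.71486872e-01,  9.62442129e-01,
        -1.32563475e-01],
       [ 0.00000000e+00,  0.00000000e+00,  0.00000000e+00,
         1.00000000e+00]])}
{'clock': 0.1, 'joint_pos': array([-1.25360119e+00,  3.13945811e-01,  4.51146257e-02,  1.30361912e+00,
       -4.83613889e-05,  1.43118887e+00]), 'qvel': array([ 0.00120657,  0.00014227,  0.00098814, -0.00083692, -0.00035062,
        0.00146998]), 'tau': array([ 1.59988682e-03, -4.81728172e+01,  2.99241793e+01,  1.28023801e-02,
       -1.80457232e-04, -5.03090263e-06]), 'tcp_pos': array([ 0.25345879, -0.51563727,  0.24149538]), 'orientation': array([-5.12063402e-04,  8.48846230e-01, -5.28639190e-01, -6.49836895e-04]), 'wrist_force': array([-0.83090221, -0.83089121,  1.03669461]), 'ft_torque': array([ 0.02148812, -0.02192451,  0.02351252]), 'finger_gap': 0.0852751832711574}
```

View pics/scene0.png

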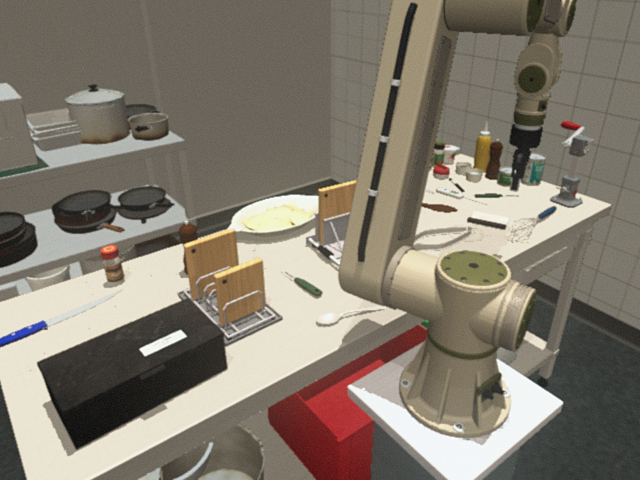

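View pics/top0.png

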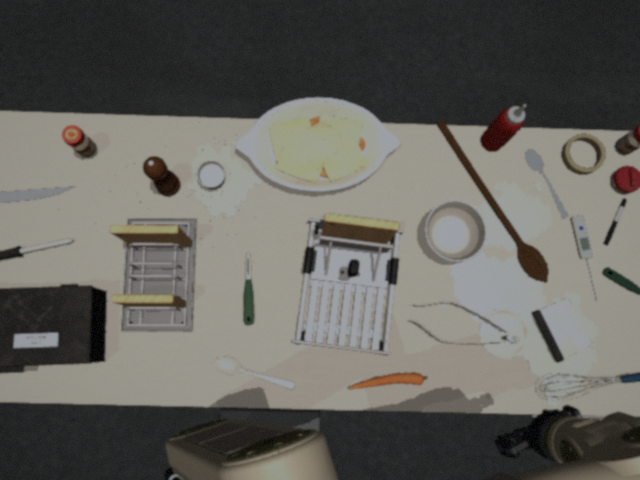

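The scene view shows both boards in the drainer, with the taller medium one at the far slot, and the rack partly hidden behind the arm. In the top view, the boards' top edges are near (150,230) and (150,300). The rack spans about (293–400, 215–352), and its black grip is near (352,268). I'll enlarge the top view to get exact pixels.

```bash
cat > h.py <<'E'
import numpy as np, cv2
from workcell import env
def Rq(q): w,x,y,z=q; from scipy.spatial.transform import Rotation as R; return R.from_quat([x,y,z,w]).as_matrix()
def cam(n):
    c=env.calibration(n); K=c["camera_matrix"]
    if n=="wrist":
        s=env.get_state(); T=np.eye(4); T[:3,:3]=Rq(s["orientation"]); T[:3,3]=s["tcp_pos"]; T=T@c["hand_eye"]
        return K,T[:3,:3],T[:3,3]
    R=cv2.Rodrigues(c["rvec"])[0]; return K,R.T,-R.T@c["tvec"]
def px(C,uv,z):
    K,R,t=C; d=R@np.linalg.solve(K,[*uv,1]); return t+d*(z-t[2])/d[2]
def proj(C,p):
    K,R,t=C; q=K@(R.T@(np.asarray(p)-t)); return q[:2]/q[2]
E
python3 - <<'E'
import cv2
im=cv2.imread("pics/top0.png")[200:365,95:415]
cv2.imwrite("pics/topc.png",cv2.resize(im,(800,412),interpolation=cv2.INTER_CUBIC))
E
```

```text
(no output)
```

View pics/topc.png

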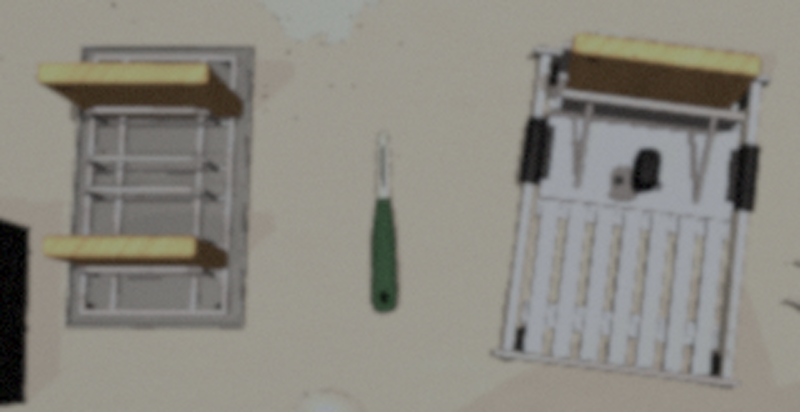

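```bash
python3 - <<'E'
from h import *
C=cam("top"); f=lambda u,v,z:px(C,(95+(u+.5)/2.5-.5,200+(v+.5)/2.5-.5),z)
def seg(n,a,b,z):
    A,B=f(*a,z),f(*b,z); d=A-B; print(n,((A+B)/2).round(4),"len",np.linalg.norm(d).round(4),"yaw_x deg",np.degrees(np.arctan2(d[1],d[0])).round(2)-90)
seg("med",(39,73),(210,74),.175); seg("small",(45,247),(196,249),.155); seg("large",(573,44),(760,65),.192)
seg("stoptop",(563,95),(744,118),.106)
for p in [(497,353),(732,383),(508,352),(728,380),(543,50),(762,82)]: print(p,f(*p,.02).round(4))
for p in [(68,325),(243,327),(254,47),(84,47)]: print(p,f(*p,.005).round(4))
print("grip",f(648,158,.128).round(4)); print("peeler",f(383,200,.018))
print("mill",px(C,(154,163),.16),"ramekin",px(C,(211,174),.038))
E
```

```text
med [0.6138 0.2195 0.175 ] len 0.1386 yaw_x deg 1.269999999999996
small [0.4732 0.2174 0.155 ] len 0.1219 yaw_x deg 0.6800000000000068
large [ 0.6384 -0.2217  0.192 ] len 0.1531 yaw_x deg -4.930000000000007
stoptop [ 0.6114 -0.2196  0.106 ] len 0.1585 yaw_x deg -5.790000000000006
(497, 353) [ 0.3982 -0.0889  0.02  ]
(732, 383) [ 0.3766 -0.3009  0.02  ]
(508, 352) [ 0.3994 -0.0988  0.02  ]
(728, 380) [ 0.3792 -0.2973  0.02  ]
(543, 50) [ 0.6785 -0.1236  0.02  ]
(762, 82) [ 0.6537 -0.3289  0.02  ]
(68, 325) [0.4144 0.3004 0.005 ]
(243, 327) [0.4163 0.1425 0.005 ]
(254, 47) [0.677  0.1481 0.005 ]
(84, 47) [0.6725 0.3068 0.005 ]
grip [ 0.5627 -0.2133  0.128 ]
peeler [0.53401073 0.01949973 0.018     ]
mill [0.75969911 0.21461257 0.16      ] ramekin [0.77663915 0.11409821 0.038     ]
```

```bash
cat >> h.py <<'E'
from scipy.spatial.transform import Rotation as Ro, Slerp
def plan(p,yaw,g,n,every=5):
    """n rows from the present pose to p, tool down with tool x at yaw (deg)"""
    s=env.get_state(); R0=Ro.from_matrix(Rq(s["orientation"])); y=np.radians(yaw)
    R1=Ro.from_matrix(np.array([[np.cos(y),np.sin(y),0],[np.sin(y),-np.cos(y),0],[0,0,-1]]))
    rv=(R0.inv()*R1).as_rotvec(); P0=s["tcp_pos"]; d=(np.array(p)-P0)/n
    print("t",s["clock"],"tcp",P0.round(4),"tot turn",np.degrees(rv).round(1),"F",s["wrist_force"].round(1),"gap",round(s["finger_gap"],4))
    R=R0
    for i in range(n):
        st=Ro.from_rotvec(rv/n)
        print(g,*(R.inv().apply(d)).round(3),*np.degrees(rv/n).round(1),sep=", ",end=",\n")
        R=R*st
E
python3 -c "
from h import *
plan([.53,-.21,.30],84.2,1,15)"
```

```text
t 0.1 tcp [ 0.2535 -0.5156  0.2415] tot turn [-1.00e-01  0.00e+00 -1.48e+02] F [-0.8 -0.8  1. ] gap 0.0853
1, -0.01, -0.026, -0.004, -0.0, 0.0, -9.9,
1, -0.006, -0.027, -0.004, -0.0, 0.0, -9.9,
1, -0.001, -0.027, -0.004, -0.0, 0.0, -9.9,
1, 0.004, -0.027, -0.004, -0.0, 0.0, -9.9,
1, 0.008, -0.026, -0.004, -0.0, 0.0, -9.9,
1, 0.013, -0.024, -0.004, -0.0, 0.0, -9.9,
1, 0.017, -0.022, -0.004, -0.0, 0.0, -9.9,
1, 0.02, -0.019, -0.004, -0.0, 0.0, -9.9,
1, 0.023, -0.015, -0.004, -0.0, 0.0, -9.9,
1, 0.025, -0.011, -0.004, -0.0, 0.0, -9.9,
1, 0.027, -0.006, -0.004, -0.0, 0.0, -9.9,
1, 0.027, -0.002, -0.004, -0.0, 0.0, -9.9,
1, 0.027, 0.003, -0.004, -0.0, 0.0, -9.9,
1, 0.026, 0.008, -0.004, -0.0, 0.0, -9.9,
1, 0.025, 0.012, -0.004, -0.0, 0.0, -9.9,
```

carry_out(moves=[1,-0.01,-0.026,-0.004,0,0,-9.9,1,-0.006,-0.027,-0.004,0,0,-9.9,1,-0.001,-0.027,-0.004,0,0,-9.9,1,0.004,-0.027,-0.004,0,0,-9.9,1,0.008,-0.026,-0.004,0,0,-9.9])

```text
clock: 0.72
tcp_pos: [0.3446, -0.4103, 0.2588]
orientation: [-0.003, 0.994, -0.113, -0.002]
wrist_force: [-0.0, -0.3, 0.5]
finger_gap: 0.0855
```

carry_out(moves=[1,0.013,-0.024,-0.004,0,0,-9.9,1,0.017,-0.022,-0.004,0,0,-9.9,1,0.02,-0.019,-0.004,0,0,-9.9,1,0.023,-0.015,-0.004,0,0,-9.9,1,0.025,-0.011,-0.004,0,0,-9.9])

```text
clock: 1.35
tcp_pos: [0.4342, -0.2999, 0.2776]
orientation: [-0.006, 0.945, 0.327, -0.001]
wrist_force: [-0.2, -0.5, -0.4]
finger_gap: 0.0856
```

carry_out(moves=[1,0.027,-0.006,-0.004,0,0,-9.9,1,0.027,-0.002,-0.004,0,0,-9.9,1,0.027,0.003,-0.004,0,0,-9.9,1,0.026,0.008,-0.004,0,0,-9.9,1,0.025,0.012,-0.004,0,0,-9.9])

```text
clock: 1.98
tcp_pos: [0.5198, -0.1874, 0.2965]
orientation: [-0.009, 0.711, 0.703, 0.001]
wrist_force: [0.2, 0.4, -0.4]
finger_gap: 0.0857
```

```bash
python3 - <<'E'
from h import *
C=cam("wrist"); cv2.imwrite("pics/w1.png",env.read_camera("wrist")[...,::-1]); np.save("w1.npy",np.array(list(C),dtype=object),allow_pickle=True)
plan([.53,-.21,.30],84.2,1,5)
E
```

```text
Traceback (most recent call last):
ValueError: could not broadcast input array from shape (3,3) into shape (3,)
```

View pics/w1.png

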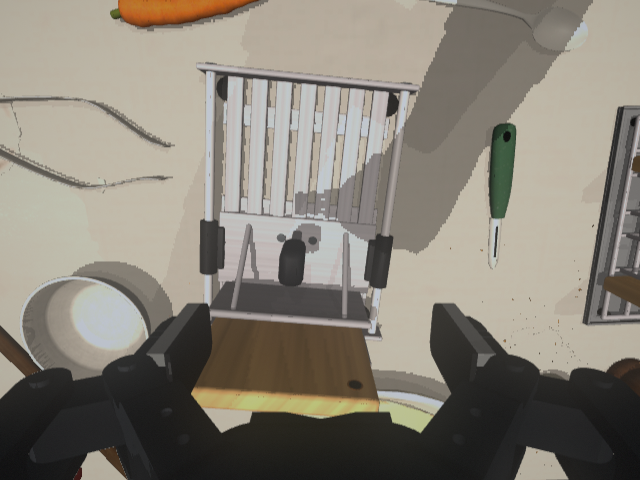

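The wrist view shows the rack with its front bar at the top, (200,67) to (415,87). The stop's top edge runs (209,312) to (381,328), the grip is at about (278–305, 237–287), and the large board's top edge is at about (195,400) to (380,408).

```bash
python3 - <<'E'
from h import *
C=cam("wrist")
for n,p,z in [("rodL_f",(209,72),.022),("rodR_f",(411,90),.022),("rodL_sl",(212,220),.022),("rodR_sl",(383,236),.022),("stopL",(209,312),.106),("stopR",(381,328),.106),("gripTopFar",(290,285),.128),("gripNear",(292,237),.1)]:
    print(n,px(C,p,z).round(4))
c,s=np.cos(np.radians(-5.8)),np.sin(np.radians(-5.8))
# grip box predicted for a few centres
for cx in (.545,.555,.565):
  for z in (.128,.078):
    print(cx,z,[proj(C,[cx+c*a-s*b,-.2145+s*a+c*b,z]).round(0).tolist() for a,b in((-.017,-.011),(-.017,.011),(.017,-.011),(.017,.011))])
plan([.53,-.21,.30],84.2,1,5)
E
```

```text
rodL_f [ 0.3845 -0.2935  0.022 ]
rodR_f [ 0.4014 -0.0876  0.022 ]
rodL_sl [ 0.5367 -0.3025  0.022 ]
rodR_sl [ 0.5563 -0.1099  0.022 ]
stopL [ 0.6087 -0.2887  0.106 ]
stopR [ 0.6272 -0.1238  0.106 ]
gripTopFar [ 0.5731 -0.2095  0.128 ]
gripNear [ 0.537  -0.2086  0.1   ]
0.545 0.128 [[272.0, 234.0], [298.0, 236.0], [269.0, 272.0], [295.0, 274.0]]
0.545 0.078 [[277.0, 221.0], [300.0, 224.0], [275.0, 255.0], [297.0, 257.0]]
0.555 0.128 [[272.0, 245.0], [298.0, 248.0], [270.0, 283.0], [295.0, 285.0]]
0.555 0.078 [[278.0, 231.0], [300.0, 234.0], [275.0, 264.0], [297.0, 266.0]]
0.565 0.128 [[273.0, 257.0], [298.0, 259.0], [270.0, 293.0], [295.0, 296.0]]
0.565 0.078 [[278.0, 241.0], [300.0, 243.0], [276.0, 274.0], [298.0, 276.0]]
t 2.025 tcp [ 0.5214 -0.1851  0.297 ] tot turn [-0.5 -0.8  5.6] F [1.1 1.2 0.8] gap 0.0853
1, -0.005, 0.002, -0.001, -0.1, -0.2, 1.1,
1, -0.005, 0.002, -0.001, -0.1, -0.2, 1.1,
1, -0.005, 0.002, -0.001, -0.1, -0.2, 1.1,
1, -0.005, 0.002, -0.001, -0.1, -0.2, 1.1,
1, -0.005, 0.002, -0.001, -0.1, -0.2, 1.1,
```

```bash
python3 - <<'E'
from h import *
plan([.556,-.208,.16],84.2,.3,5)
E
```

```text
t 2.025 tcp [ 0.5214 -0.1851  0.297 ] tot turn [-0.5 -0.8  5.6] F [1.1 1.2 0.8] gap 0.0853
0.3, -0.005, 0.007, 0.027, -0.1, -0.2, 1.1,
0.3, -0.005, 0.007, 0.027, -0.1, -0.2, 1.1,
0.3, -0.005, 0.007, 0.027, -0.1, -0.2, 1.1,
0.3, -0.004, 0.007, 0.027, -0.1, -0.2, 1.1,
0.3, -0.004, 0.007, 0.027, -0.1, -0.2, 1.1,
```

carry_out(moves=[0.3,-0.005,0.007,0.027,-0.1,-0.2,1.1,0.3,-0.005,0.007,0.027,-0.1,-0.2,1.1,0.3,-0.005,0.007,0.027,-0.1,-0.2,1.1,0.3,-0.004,0.007,0.027,-0.1,-0.2,1.1,0.3,-0.004,0.007,0.027,-0.1,-0.2,1.1])

```text
clock: 2.65
tcp_pos: [0.5563, -0.2084, 0.1586]
orientation: [0.002, 0.743, 0.67, -0.001]
wrist_force: [1.2, -0.2, -0.5]
finger_gap: 0.056
```

```bash
python3 - <<'E'
from h import *
cv2.imwrite("pics/w2.png",env.read_camera("wrist")[...,::-1])
plan([.556,-.208,.098],84.2,.3,4)
E
```

```text
t 2.7 tcp [ 0.5552 -0.2081  0.1545] tot turn [-0.2  0.2 -0.2] F [ 0.4  0.2 -2.6] gap 0.0557
0.3, 0.0, 0.0, 0.014, -0.0, 0.0, -0.0,
0.3, 0.0, 0.0, 0.014, -0.0, 0.0, -0.0,
0.3, 0.0, 0.0, 0.014, -0.0, 0.0, -0.0,
0.3, 0.0, 0.0, 0.014, -0.0, 0.0, -0.0,
```

View pics/w2.png

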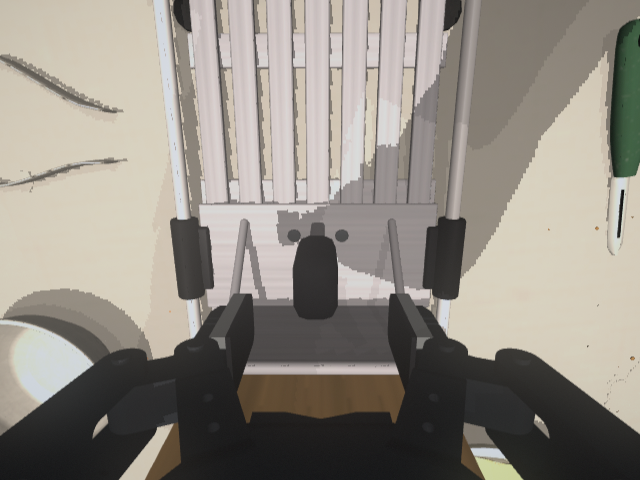

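The grip sits centred between the fingers, at u about 316 against 321 for the jaw centre, with its far end at v about 318. I'll check the fore-aft position before going down.

```bash
python3 - <<'E'
from h import *
C=cam("wrist")
print("gripfar",px(C,(316,316),.128).round(4),"near base",px(C,(316,237),.128).round(4),"stoptopL/R",px(C,(200,372),.106).round(4),px(C,(436,372),.106).round(4))
print("rods",px(C,(186,300),.025).round(4),px(C,(440,300),.025).round(4))
E
```

```text
gripfar [ 0.5659 -0.2117  0.128 ] near base [ 0.5275 -0.2076  0.128 ] stoptopL/R [ 0.6047 -0.282   0.106 ] [ 0.6182 -0.1497  0.106 ]
rods [ 0.5936 -0.3168  0.025 ] [ 0.6136 -0.1225  0.025 ]
```

carry_out(moves=[0.3,-0.002,-0.005,0.014,0,0,0,0.3,0,0,0.014,0,0,0,0.3,0,0,0.014,0,0,0,0.3,0,0,0.014,0,0,0,0.3,0,0,0,0,0,0])

```text
clock: 3.32
tcp_pos: [0.5487, -0.2095, 0.0953]
orientation: [-0.002, 0.744, 0.669, -0.003]
wrist_force: [0.1, 0.2, -0.2]
finger_gap: 0.0557
```

carry_out(moves=[-1,0,0,0,0,0,0,-1,0,0,0,0,0,0,-1,0,0,0,0,0,0,-1,0,0,0,0,0,0,-1,0,0,0,0,0,0], squeeze=50)

```text
clock: 3.95
tcp_pos: [0.5493, -0.2107, 0.0963]
orientation: [-0.001, 0.744, 0.669, -0.003]
wrist_force: [-0.2, -1.5, -2.5]
finger_gap: 0.0216
```

carry_out(moves=[-1,0,-0.015,0,0,0,0,-1,0,-0.015,0,0,0,0,-1,0,-0.015,0,0,0,0,-1,0,-0.015,0,0,0,0,-1,0,-0.012,0,0,0,0])

```text
clock: 4.58
tcp_pos: [0.477, -0.2033, 0.0962]
orientation: [0.001, 0.743, 0.669, -0.002]
wrist_force: [2.5, -1.8, -5.3]
finger_gap: 0.0211
```

carry_out(moves=[-1,0,-0.006,0,0,0,0,-1,0,-0.005,0,0,0,0,-1,0,-0.005,0,0,0,0,-1,0,-0.004,0,0,0,0,-1,0,0,0,0,0,0])

```text
clock: 5.2
tcp_pos: [0.4552, -0.201, 0.0962]
orientation: [0.001, 0.743, 0.669, -0.002]
wrist_force: [-0.8, -2.8, -4.0]
finger_gap: 0.0216
```

carry_out(moves=[0.3,0,0,0,0,0,0,0.3,0,0,0,0,0,0,0.3,0,0,0,0,0,0,0.3,0,0,0,0,0,0,0.3,0,0,-0.015,0,0,0])

```text
clock: 5.82
tcp_pos: [0.4556, -0.2004, 0.1123]
orientation: [0.001, 0.743, 0.669, -0.002]
wrist_force: [-0.9, 0.1, -0.1]
finger_gap: 0.0553
```

carry_out(moves=[0.3,0,0.01,-0.05,0,0,0,1,0,0.01,-0.05,0,0,0,1,0,0.01,-0.05,0,0,0,1,0,0.01,-0.04,0,0,0,1,0,0,0,0,0,0])

```text
clock: 6.45
tcp_pos: [0.4964, -0.2037, 0.3143]
orientation: [0.003, 0.743, 0.669, -0.001]
wrist_force: [0.2, -0.2, 0.3]
finger_gap: 0.0855
```

```bash
python3 - <<'E'
from h import *
C=cam("wrist"); np.savez("w3.npz",K=C[0],R=C[1],t=C[2]); cv2.imwrite("pics/w3.png",env.read_camera("wrist")[...,::-1])
plan([.614,.2195,.27],-179,1,12)
E
```

```text
t 6.5 tcp [ 0.4955 -0.2033  0.3125] tot turn [ -0.2   0.3 -97.1] F [-0.2 -0.3 -0.1] gap 0.0859
1, 0.036, 0.006, 0.003, -0.0, 0.0, -8.1,
1, 0.035, 0.011, 0.003, -0.0, 0.0, -8.1,
1, 0.033, 0.016, 0.003, -0.0, 0.0, -8.1,
1, 0.03, 0.02, 0.003, -0.0, 0.0, -8.1,
1, 0.027, 0.024, 0.003, -0.0, 0.0, -8.1,
1, 0.024, 0.028, 0.003, -0.0, 0.0, -8.1,
1, 0.019, 0.031, 0.003, -0.0, 0.0, -8.1,
1, 0.015, 0.033, 0.003, -0.0, 0.0, -8.1,
1, 0.01, 0.035, 0.004, -0.0, 0.0, -8.1,
1, 0.005, 0.036, 0.004, -0.0, 0.0, -8.1,
1, -0.0, 0.037, 0.004, -0.0, 0.0, -8.1,
1, -0.005, 0.036, 0.004, -0.0, 0.0, -8.1,
```

View pics/w3.png

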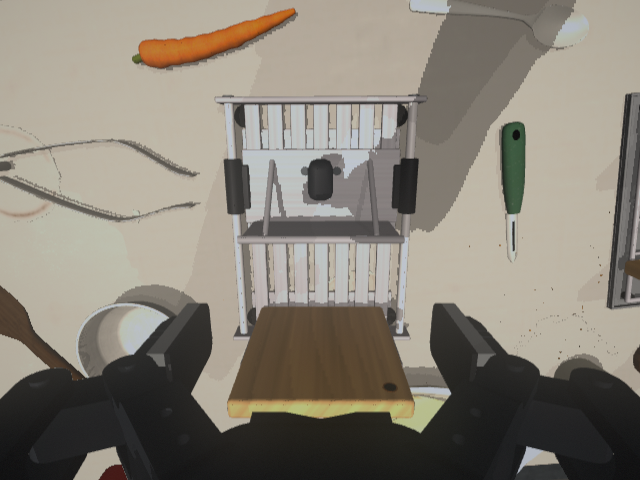

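The stop is drawn back: its top edge is at v about 240. The large board's front face spans from its base at v 306 to its top edge at v 403, u 228–413.

```bash
python3 - <<'E'
from h import *
d=np.load("w3.npz"); C=(d["K"],d["R"],d["t"])
a=np.radians(-5.85); ex=np.array([np.cos(a),np.sin(a)])
for n,p,z in [("Lbot l",(256,306),.012),("r",(386,306),.012),("Ltop l",(228,403),.192),("r",(413,403),.192),("stop l",(238,242),.106),("r",(406,242),.106),("rods front",(229,98),.022),("r",(413,98),.022),("rods back",(241,330),.022),("r",(402,330),.022),("bar back",(320,333),.01)]:
    q=px(C,p,z); print(n,q.round(4),"s",(ex@q[:2]).round(4),"lat",(-ex[1]*q[0]+ex[0]*q[1]).round(4))
E
```

```text
Lbot l [ 0.6254 -0.3026  0.012 ] s 0.653 lat -0.2373
r [ 0.6424 -0.1365  0.012 ] s 0.653 lat -0.0703
Ltop l [ 0.6267 -0.2946  0.192 ] s 0.6535 lat -0.2292
r [ 0.6419 -0.1441  0.192 ] s 0.6532 lat -0.0779
stop l [ 0.5143 -0.2865  0.106 ] s 0.5408 lat -0.2326
r [ 0.5308 -0.1267  0.106 ] s 0.541 lat -0.0719
rods front [ 0.3762 -0.2918  0.022 ] s 0.404 lat -0.2519
r [ 0.3969 -0.0956  0.022 ] s 0.4046 lat -0.0547
rods back [ 0.6522 -0.3245  0.022 ] s 0.6819 lat -0.2563
r [ 0.6731 -0.1194  0.022 ] s 0.6818 lat -0.0502
bar back [ 0.6735 -0.225   0.01  ] s 0.6929 lat -0.1551
```

carry_out(moves=[1,0.036,0.006,0.003,0,0,-8.1,1,0.035,0.011,0.003,0,0,-8.1,1,0.033,0.016,0.003,0,0,-8.1,1,0.03,0.02,0.003,0,0,-8.1,1,0.027,0.024,0.003,0,0,-8.1])

```text
clock: 7.12
tcp_pos: [0.5394, -0.0245, 0.291]
orientation: [-0.003, 0.459, 0.888, -0.003]
wrist_force: [0.6, -1.4, 0.3]
finger_gap: 0.0855
```

carry_out(moves=[1,0.024,0.028,0.003,0,0,-8.1,1,0.019,0.031,0.003,0,0,-8.1,1,0.015,0.033,0.003,0,0,-8.1,1,0.01,0.035,0.004,0,0,-8.1,1,0.005,0.036,0.004,0,0,-8.1])

```text
clock: 7.75
tcp_pos: [0.578, 0.1578, 0.2658]
orientation: [-0.011, 0.112, 0.994, -0.003]
wrist_force: [0.7, -0.1, 0.4]
finger_gap: 0.0859
```

```bash
python3 - <<'E'
from h import *
plan([.614,.2195,.27],-179,1,5)
E
```

```text
t 7.75 tcp [0.578  0.1578 0.2658] tot turn [ -0.3  -1.2 -13.8] F [ 0.7 -0.1  0.4] gap 0.0859
1, -0.004, 0.014, -0.001, -0.1, -0.2, -2.8,
1, -0.005, 0.013, -0.001, -0.1, -0.2, -2.8,
1, -0.006, 0.013, -0.001, -0.1, -0.2, -2.8,
1, -0.006, 0.013, -0.001, -0.1, -0.2, -2.8,
1, -0.007, 0.013, -0.001, -0.1, -0.2, -2.8,
```

carry_out(moves=[1,-0.004,0.014,-0.001,-0.1,-0.2,-2.8,1,-0.005,0.013,-0.001,-0.1,-0.2,-2.8,1,-0.006,0.013,-0.001,-0.1,-0.2,-2.8,1,-0.006,0.013,-0.001,-0.1,-0.2,-2.8,1,-0.007,0.013,-0.001,-0.1,-0.2,-2.8])

```text
clock: 8.38
tcp_pos: [0.6142, 0.2219, 0.2679]
orientation: [-0.004, -0.016, 1.0, 0.002]
wrist_force: [-0.5, 0.5, -0.6]
finger_gap: 0.0853
```

```bash
python3 - <<'E'
from h import *
C=cam("wrist"); np.savez("w4.npz",K=C[0],R=C[1],t=C[2]); cv2.imwrite("pics/w4.png",env.read_camera("wrist")[...,::-1])
plan([.614,.2195,.157],-179,1,5)
E
```

```text
t 8.425 tcp [0.6149 0.2235 0.2678] tot turn [ 0.2 -0.4  1. ] F [ 0.8  0.9 -0.9] gap 0.0852
1, 0.0, -0.001, 0.022, 0.0, -0.1, 0.2,
1, 0.0, -0.001, 0.022, 0.0, -0.1, 0.2,
1, 0.0, -0.001, 0.022, 0.0, -0.1, 0.2,
1, 0.0, -0.001, 0.022, 0.0, -0.1, 0.2,
1, 0.0, -0.001, 0.022, 0.0, -0.1, 0.2,
```

View pics/w4.png

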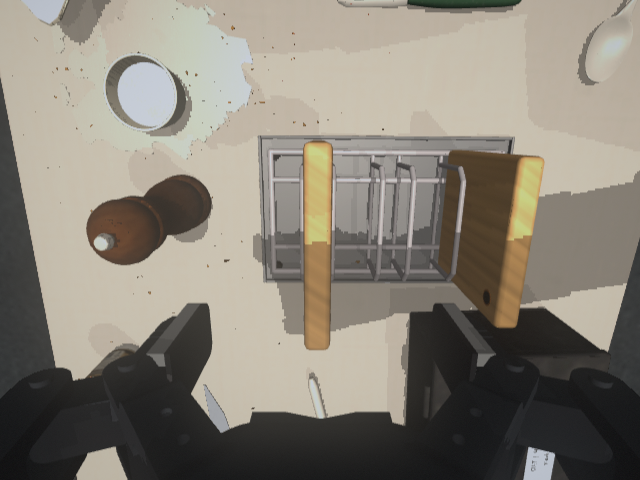

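The medium board's top runs from (305–332,142) to (305–330,348), between the open fingers. The small board's top spans (518–543,157) to (494–518,326).

```bash
python3 - <<'E'
from h import *
d=np.load("w4.npz"); C=(d["K"],d["R"],d["t"])
for n,a,b,z in [("med",(318.5,142),(317.5,349),.175),("small",(531,155),(506,327),.155)]:
    A,B=px(C,a,z),px(C,b,z); v=B-A; print(n,A.round(4),B.round(4),((A+B)/2).round(4),np.linalg.norm(v).round(4),np.degrees(np.arctan2(v[1],v[0])).round(2)-90)
E
```

```text
med [0.6165 0.1545 0.175 ] [0.6128 0.2921 0.175 ] [0.6147 0.2233 0.175 ] 0.1376 1.5
small [0.4786 0.1583 0.155 ] [0.4736 0.2821 0.155 ] [0.4761 0.2202 0.155 ] 0.1239 2.319999999999993
```

carry_out(moves=[1,0,-0.001,0.027,0,-0.2,0.3,1,0,0,0.027,0,-0.2,0.2,1,0,0,0.027,0,0,0,1,0,0,0.025,0,0,0,1,0,0,0.004,0,0,0])

```text
clock: 9.05
tcp_pos: [0.617, 0.2237, 0.1564]
orientation: [0.002, -0.014, 1.0, 0.002]
wrist_force: [0.1, 0.1, -0.3]
finger_gap: 0.0852
```

carry_out(moves=[-1,0,0,0,0,0,0,-1,0,0,0,0,0,0,-1,0,0,0,0,0,0,-1,0,0,0,0,0,0,-1,0,0,0,0,0,0], squeeze=60)

```text
clock: 9.68
tcp_pos: [0.6183, 0.224, 0.1602]
orientation: [0.004, -0.014, 1.0, 0.003]
wrist_force: [-0.1, -0.1, -2.7]
finger_gap: 0.0171
```

carry_out(moves=[-1,0,0,-0.02,0,0,0,-1,0,0,-0.04,0,0,0,-1,0,0,-0.04,0,0,0,-1,0,0,-0.04,0,0,0,-1,0,0,-0.03,0,0,0])

```text
clock: 10.3
tcp_pos: [0.6154, 0.2224, 0.329]
orientation: [-0.001, -0.014, 1.0, 0.001]
wrist_force: [0.9, -0.1, -2.2]
finger_gap: 0.0173
```

```bash
python3 - <<'E'
from h import *
plan([.601,-.216,.352],174.2,-1,15)
E
```

```text
t 10.3 tcp [0.6154 0.2224 0.329 ] tot turn [ 0.2 -0.1  7.4] F [ 0.9 -0.1 -2.2] gap 0.0173
-1, 0.002, -0.029, -0.002, 0.0, -0.0, 0.5,
-1, 0.002, -0.029, -0.002, 0.0, -0.0, 0.5,
-1, 0.001, -0.029, -0.002, 0.0, -0.0, 0.5,
-1, 0.001, -0.029, -0.002, 0.0, -0.0, 0.5,
-1, 0.001, -0.029, -0.002, 0.0, -0.0, 0.5,
-1, 0.001, -0.029, -0.002, 0.0, -0.0, 0.5,
-1, 0.0, -0.029, -0.002, 0.0, -0.0, 0.5,
-1, 0.0, -0.029, -0.002, 0.0, -0.0, 0.5,
-1, -0.0, -0.029, -0.002, 0.0, -0.0, 0.5,
-1, -0.0, -0.029, -0.002, 0.0, -0.0, 0.5,
-1, -0.001, -0.029, -0.002, 0.0, -0.0, 0.5,
-1, -0.001, -0.029, -0.002, 0.0, -0.0, 0.5,
-1, -0.001, -0.029, -0.002, 0.0, -0.0, 0.5,
-1, -0.001, -0.029, -0.002, 0.0, -0.0, 0.5,
-1, -0.002, -0.029, -0.002, 0.0, -0.0, 0.5,
```

carry_out(moves=[-1,0.002,-0.029,-0.002,0,0,0.5,-1,0.002,-0.029,-0.002,0,0,0.5,-1,0.001,-0.029,-0.002,0,0,0.5,-1,0.001,-0.029,-0.002,0,0,0.5,-1,0.001,-0.029,-0.002,0,0,0.5])

```text
clock: 10.92
tcp_pos: [0.6113, 0.0759, 0.3404]
orientation: [0.002, 0.006, 1.0, 0.002]
wrist_force: [-0.4, 0.6, -2.1]
finger_gap: 0.0171
```

carry_out(moves=[-1,0.001,-0.029,-0.002,0,0,0.5,-1,0,-0.029,-0.002,0,0,0.5,-1,0,-0.029,-0.002,0,0,0.5,-1,0,-0.029,-0.002,0,0,0.5,-1,0,-0.029,-0.002,0,0,0.5])

```text
clock: 11.55
tcp_pos: [0.6052, -0.0741, 0.3484]
orientation: [0.001, 0.029, 1.0, 0.002]
wrist_force: [0.2, -0.2, -1.5]
finger_gap: 0.0168
```

```bash
python3 - <<'E'
from h import *
plan([.601,-.216,.30],174.2,-1,5)
E
```

```text
t 11.55 tcp [ 0.6052 -0.0741  0.3484] tot turn [0.2 0.1 2.5] F [ 0.2 -0.2 -1.5] gap 0.0168
-1, -0.001, -0.028, 0.01, 0.0, 0.0, 0.5,
-1, -0.001, -0.028, 0.01, 0.0, 0.0, 0.5,
-1, -0.001, -0.028, 0.01, 0.0, 0.0, 0.5,
-1, -0.002, -0.028, 0.01, 0.0, 0.0, 0.5,
-1, -0.002, -0.028, 0.01, 0.0, 0.0, 0.5,
```

carry_out(moves=[-1,-0.001,-0.028,0.006,0,0,0.5,-1,-0.001,-0.028,0.006,0,0,0.5,-1,-0.001,-0.028,0.006,0,0,0.5,-1,-0.002,-0.028,0.006,0,0,0.5,-1,-0.002,-0.028,0.006,0,0,0.5])

```text
clock: 12.18
tcp_pos: [0.6015, -0.2192, 0.316]
orientation: [0.0, 0.051, 0.999, 0.002]
wrist_force: [0.8, 0.2, -3.1]
finger_gap: 0.0171
```

carry_out(moves=[-1,0,0,0,0,0,0,-1,0,0,0,0,0,0,-1,0,0,0,0,0,0,-1,0,0,0,0,0,0,-1,0,0,0,0,0,0])

```text
clock: 12.8
tcp_pos: [0.6013, -0.2188, 0.315]
orientation: [-0.0, 0.052, 0.999, 0.002]
wrist_force: [-1.0, 0.3, -2.8]
finger_gap: 0.0168
```

```bash
python3 - <<'E'
from h import *
C=cam("wrist"); np.savez("w5.npz",K=C[0],R=C[1],t=C[2]); cv2.imwrite("pics/w5.png",env.read_camera("wrist")[...,::-1])
plan([.601,-.216,.18],174.2,-1,5)
E
```

```text
t 12.85 tcp [ 0.6013 -0.2189  0.3151] tot turn [ 0.3 -0.1 -0.1] F [ 0.4 -0.4 -2.3] gap 0.017
-1, 0.0, 0.0, 0.027, 0.1, -0.0, -0.0,
-1, 0.0, 0.0, 0.027, 0.1, -0.0, -0.0,
-1, 0.0, 0.0, 0.027, 0.1, -0.0, -0.0,
-1, 0.0, 0.001, 0.027, 0.1, -0.0, -0.0,
-1, 0.0, 0.001, 0.027, 0.1, -0.0, -0.0,
```

View pics/w5.png

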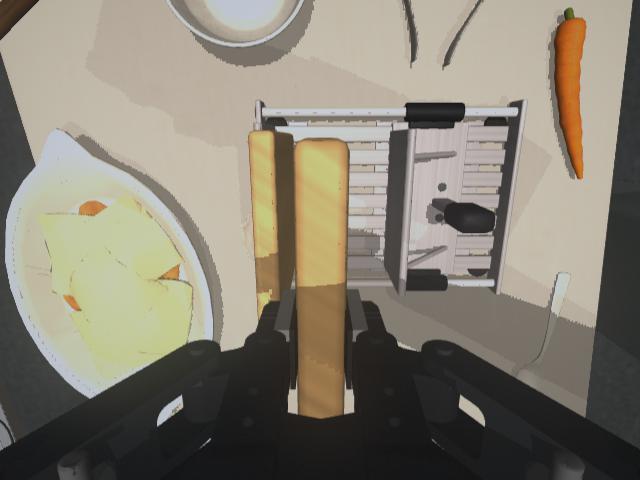

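The medium board is held square. There's a clear gap between its back face (u about 297) and the large board's front edge (u about 275), and the stop is well back at u about 400. Going down.

carry_out(moves=[-1,0,0,0.025,0,0,0,-1,0,0,0.025,0,0,0,-1,0,0,0.025,0,0,0,-1,0,0,0.025,0,0,0,-1,0,0.001,0.025,0.2,0,0])

```text
clock: 13.48
tcp_pos: [0.6038, -0.2171, 0.1906]
orientation: [0.003, 0.051, 0.999, -0.001]
wrist_force: [-0.1, 0.8, -2.8]
finger_gap: 0.0169
```

```bash
python3 - <<'E'
from h import *
plan([.601,-.217,.158],174.2,-1,5)
E
```

```text
t 13.475 tcp [ 0.6038 -0.2171  0.1906] tot turn [-0.1  0.4 -0. ] F [-0.1  0.8 -2.8] gap 0.0169
-1, 0.001, -0.0, 0.007, -0.0, 0.1, -0.0,
-1, 0.001, -0.0, 0.007, -0.0, 0.1, -0.0,
-1, 0.001, -0.0, 0.007, -0.0, 0.1, -0.0,
-1, 0.001, -0.0, 0.007, -0.0, 0.1, -0.0,
-1, 0.001, -0.0, 0.007, -0.0, 0.1, -0.0,
```

carry_out(moves=[-1,0.001,0,0.01,0,0.2,0,-1,0.001,0,0.008,0,0.2,0,-1,0.001,0,0.007,0,0,0,-1,0,0,0.005,0,0,0,-1,0,0,0.003,0,0,0])

```text
clock: 14.1
tcp_pos: [0.603, -0.2168, 0.16]
orientation: [0.003, 0.05, 0.999, -0.002]
wrist_force: [-0.9, 3.7, 12.6]
finger_gap: 0.0169
```

carry_out(moves=[-1,0,0,0.001,0,0,0,-1,0,0,0.001,0,0,0,-1,0,0,0,0,0,0,-1,0,0,0,0,0,0,-1,0,0,0,0,0,0])

```text
clock: 14.72
tcp_pos: [0.6044, -0.2173, 0.1605]
orientation: [0.005, 0.05, 0.999, -0.002]
wrist_force: [0.4, 0.4, 0.2]
finger_gap: 0.0172
```

carry_out(moves=[-0.4,0,0,0,0,0,0,-0.4,0,0,0,0,0,0,-0.4,0,0,0,0,0,0,-0.4,0,0,-0.01,0,0,0,-0.4,0,0,-0.02,0,0,0])

```text
clock: 15.35
tcp_pos: [0.603, -0.2169, 0.19]
orientation: [0.003, 0.05, 0.999, -0.002]
wrist_force: [0.0, -1.3, 0.5]
finger_gap: 0.0253
```

carry_out(moves=[-0.4,0,0,-0.03,0,0,0,-0.4,0,0,-0.05,0,0,0,0,0,0,-0.05,0,0,0,1,0,0,0,0,0,0,1,0,0,0,0,0,0])

```text
clock: 15.98
tcp_pos: [0.6033, -0.2175, 0.3277]
orientation: [0.007, 0.05, 0.999, -0.003]
wrist_force: [-0.9, 0.1, -0.2]
finger_gap: 0.0769
```

```bash
python3 - <<'E'
from h import *
C=cam("wrist"); np.savez("w6.npz",K=C[0],R=C[1],t=C[2]); cv2.imwrite("pics/w6.png",env.read_camera("wrist")[...,::-1])
plan([.476,.2205,.26],-178,1,15)
E
```

```text
t 16.025 tcp [ 0.6033 -0.2175  0.328 ] tot turn [-0.4  0.8 -7.8] F [ 0.2  0.1 -0.3] gap 0.0829
1, 0.011, 0.028, 0.004, -0.0, 0.1, -0.5,
1, 0.011, 0.028, 0.004, -0.0, 0.1, -0.5,
1, 0.011, 0.028, 0.004, -0.0, 0.1, -0.5,
1, 0.011, 0.029, 0.004, -0.0, 0.1, -0.5,
1, 0.01, 0.029, 0.004, -0.0, 0.1, -0.5,
1, 0.01, 0.029, 0.004, -0.0, 0.1, -0.5,
1, 0.01, 0.029, 0.004, -0.0, 0.1, -0.5,
1, 0.01, 0.029, 0.004, -0.0, 0.1, -0.5,
1, 0.009, 0.029, 0.004, -0.0, 0.1, -0.5,
1, 0.009, 0.029, 0.004, -0.0, 0.1, -0.5,
1, 0.009, 0.029, 0.004, -0.0, 0.1, -0.5,
1, 0.009, 0.029, 0.004, -0.0, 0.1, -0.5,
1, 0.008, 0.029, 0.004, -0.0, 0.1, -0.5,
1, 0.008, 0.029, 0.004, -0.0, 0.1, -0.5,
1, 0.008, 0.029, 0.005, -0.0, 0.1, -0.5,
```

View pics/w6.png

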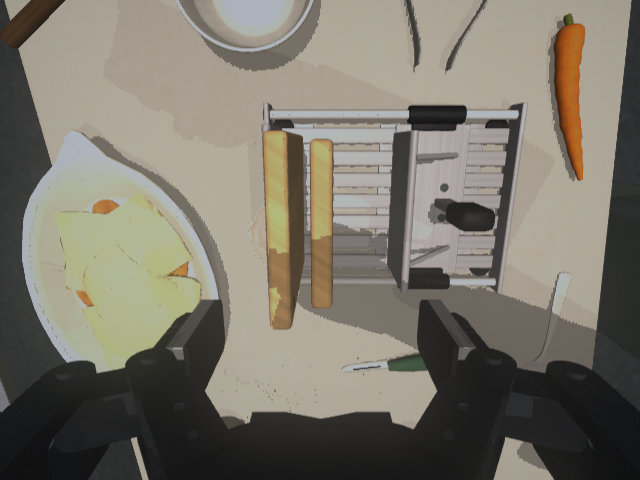

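The medium board stands upright on its own, its top running from (322,140) to (322,306) parallel to the large board. I'll measure it on the way to the small one.

carry_out(moves=[1,0.011,0.028,0.004,0,0.1,-0.5,1,0.011,0.028,0.004,0,0.1,-0.5,1,0.011,0.028,0.004,0,0.1,-0.5,1,0.011,0.029,0.004,0,0.1,-0.5,1,0.01,0.029,0.004,0,0.1,-0.5])

```text
clock: 16.65
tcp_pos: [0.5581, -0.0693, 0.2981]
orientation: [-0.003, 0.03, 1.0, -0.002]
wrist_force: [0.4, 0.7, 0.1]
finger_gap: 0.0855
```

carry_out(moves=[1,0.01,0.029,0.004,0,0.1,-0.5,1,0.01,0.029,0.004,0,0.1,-0.5,1,0.01,0.029,0.004,0,0.1,-0.5,1,0.009,0.029,0.004,0,0.1,-0.5,1,0.009,0.029,0.004,0,0.1,-0.5])

```text
clock: 17.27
tcp_pos: [0.5104, 0.0827, 0.2703]
orientation: [-0.014, 0.008, 1.0, -0.001]
wrist_force: [0.0, 0.3, -0.6]
finger_gap: 0.0857
```

```bash
python3 - <<'E'
from h import *
d=np.load("w6.npz"); C=(d["K"],d["R"],d["t"])
a=np.radians(-5.85); ex=np.array([np.cos(a),np.sin(a)])
for n,p,z in [("medtop",(321.5,140),.172),("b",(322,307),.172),("Ltop",(275,131),.192),("b",(281,328),.192)]:
    q=px(C,p,z); print(n,q.round(4),"s",(ex@q[:2]).round(4),"lat",(-ex[1]*q[0]+ex[0]*q[1]).round(4))
plan([.476,.2205,.24],-178,1,5)
E
```

```text
medtop [ 0.5974 -0.287   0.172 ] s 0.6236 lat -0.2246
b [ 0.6105 -0.151   0.172 ] s 0.6227 lat -0.088
Ltop [ 0.6288 -0.2961  0.192 ] s 0.6557 lat -0.2305
b [ 0.6441 -0.145   0.192 ] s 0.6555 lat -0.0786
t 17.275 tcp [0.5104 0.0827 0.2703] tot turn [-0.1 -1.6 -2.9] F [ 0.   0.3 -0.6] gap 0.0857
1, 0.007, 0.027, 0.006, -0.0, -0.3, -0.6,
1, 0.007, 0.028, 0.006, -0.0, -0.3, -0.6,
1, 0.007, 0.028, 0.006, -0.0, -0.3, -0.6,
1, 0.006, 0.028, 0.006, -0.0, -0.3, -0.6,
1, 0.006, 0.028, 0.006, -0.0, -0.3, -0.6,
```

carry_out(moves=[1,0.007,0.028,0.006,0,-0.3,-0.6,1,0.007,0.028,0.006,0,-0.3,-0.6,1,0.007,0.028,0.006,0,-0.3,-0.6,1,0.006,0.028,0.006,0,-0.3,-0.6,1,0.006,0.027,0.006,0,-0.3,-0.6])

```text
clock: 17.9
tcp_pos: [0.4702, 0.2253, 0.2328]
orientation: [-0.006, -0.019, 1.0, -0.002]
wrist_force: [-0.2, 0.4, -0.1]
finger_gap: 0.0854
```

```bash
python3 - <<'E'
from h import *
C=cam("wrist"); np.savez("w7.npz",K=C[0],R=C[1],t=C[2]); cv2.imwrite("pics/w7.png",env.read_camera("wrist")[...,::-1])
plan([.476,.2205,.138],-178,1,5)
E
```

```text
t 17.95 tcp [0.4686 0.2277 0.2318] tot turn [-0.1 -0.8  0.4] F [-1.2  1.7 -1.3] gap 0.0854
1, -0.002, -0.001, 0.019, -0.0, -0.2, 0.1,
1, -0.002, -0.001, 0.019, -0.0, -0.2, 0.1,
1, -0.002, -0.001, 0.019, -0.0, -0.2, 0.1,
1, -0.002, -0.001, 0.019, -0.0, -0.2, 0.1,
1, -0.001, -0.001, 0.019, -0.0, -0.2, 0.1,
```

View pics/w7.png

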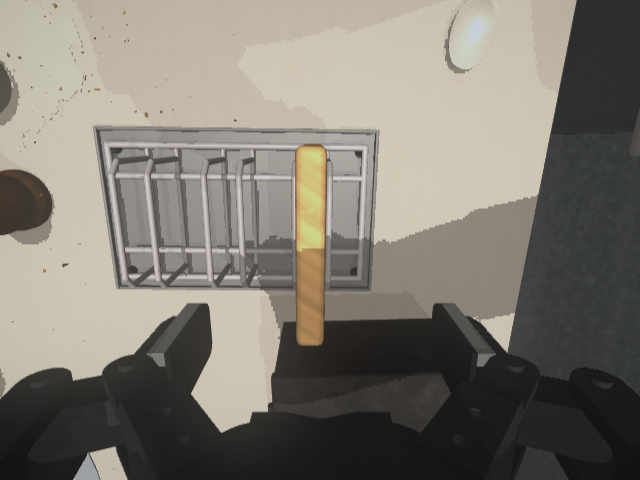

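```bash
python3 - <<'E'
from h import *
d=np.load("w7.npz"); C=(d["K"],d["R"],d["t"])
A,B=px(C,(311,144),.155),px(C,(310.5,347),.155); v=B-A; print(A,B,(A+B)/2,np.degrees(np.arctan2(v[1],v[0]))-90)
plan([(A+B)[0]/2,.2215,.138],-178.4,1,4)
E
```

```text
[0.47670328 0.15844713 0.155     ] [0.47293731 0.28400761 0.155     ] [0.4748203  0.22122737 0.155     ] 1.717972334174192
t 17.95 tcp [0.4686 0.2277 0.2318] tot turn [-0.1 -0.8  0.8] F [-1.2  1.7 -1.3] gap 0.0854
1, -0.002, -0.002, 0.023, -0.0, -0.2, 0.2,
1, -0.002, -0.002, 0.023, -0.0, -0.2, 0.2,
1, -0.002, -0.002, 0.023, -0.0, -0.2, 0.2,
1, -0.002, -0.002, 0.023, -0.0, -0.2, 0.2,
```

carry_out(moves=[1,-0.002,-0.002,0.023,0,-0.2,0.2,1,-0.002,-0.002,0.023,0,-0.2,0.2,1,-0.002,-0.002,0.023,0,-0.2,0.2,1,-0.001,-0.001,0.022,0,-0.2,0.2,1,0,0,0.001,0,0,0])

```text
clock: 18.58
tcp_pos: [0.4702, 0.2199, 0.1318]
orientation: [-0.005, -0.015, 1.0, -0.002]
wrist_force: [-0.3, 0.1, 0.7]
finger_gap: 0.0854
```

carry_out(moves=[-1,0,0,0,0,0,0,-1,0,0,0,0,0,0,-1,0,0,0,0,0,0,-1,0,0,0,0,0,0,-1,0,0,0,0,0,0], squeeze=60)

```text
clock: 19.2
tcp_pos: [0.4726, 0.2202, 0.1342]
orientation: [-0.002, -0.015, 1.0, -0.002]
wrist_force: [0.8, -0.2, -2.4]
finger_gap: 0.0173
```

carry_out(moves=[-1,0,0,-0.02,0,0,0,-1,0,0,-0.04,0,0,0,-1,0,0,-0.04,0,0,0,-1,0,0,-0.04,0,0,0,-1,0,0,-0.04,0,0,0])

```text
clock: 19.82
tcp_pos: [0.4709, 0.22, 0.3137]
orientation: [-0.007, -0.015, 1.0, -0.004]
wrist_force: [1.7, 0.7, -3.1]
finger_gap: 0.0173
```

```bash
python3 - <<'E'
from h import *
a=np.radians(-5.85); ex=np.array([np.cos(a),np.sin(a)]); p=.581*ex-.1535*np.array([-ex[1],ex[0]]); print(p)
plan([*p,.33],174.2,-1,15)
E
```

```text
[ 0.56232883 -0.2119187 ]
t 19.825 tcp [0.4709 0.22   0.3137] tot turn [-0.5 -0.8  7.5] F [ 1.7  0.7 -3.1] gap 0.0173
-1, -0.005, -0.029, -0.001, -0.0, -0.1, 0.5,
-1, -0.005, -0.029, -0.001, -0.0, -0.1, 0.5,
-1, -0.006, -0.029, -0.001, -0.0, -0.1, 0.5,
-1, -0.006, -0.029, -0.001, -0.0, -0.1, 0.5,
-1, -0.006, -0.029, -0.001, -0.0, -0.1, 0.5,
-1, -0.006, -0.029, -0.001, -0.0, -0.1, 0.5,
-1, -0.007, -0.029, -0.001, -0.0, -0.1, 0.5,
-1, -0.007, -0.029, -0.001, -0.0, -0.1, 0.5,
-1, -0.007, -0.029, -0.001, -0.0, -0.1, 0.5,
-1, -0.007, -0.028, -0.001, -0.0, -0.1, 0.5,
-1, -0.008, -0.028, -0.001, -0.0, -0.1, 0.5,
-1, -0.008, -0.028, -0.001, -0.0, -0.1, 0.5,
-1, -0.008, -0.028, -0.001, -0.0, -0.1, 0.5,
-1, -0.008, -0.028, -0.001, -0.0, -0.1, 0.5,
-1, -0.009, -0.028, -0.001, -0.0, -0.1, 0.5,
```

carry_out(moves=[-1,-0.005,-0.029,-0.001,0,-0.1,0.5,-1,-0.005,-0.029,-0.001,0,-0.1,0.5,-1,-0.006,-0.029,-0.001,0,-0.1,0.5,-1,-0.006,-0.029,-0.001,0,-0.1,0.5,-1,-0.006,-0.029,-0.001,0,-0.1,0.5])

```text
clock: 20.45
tcp_pos: [0.5002, 0.0741, 0.322]
orientation: [-0.002, 0.005, 1.0, -0.003]
wrist_force: [0.1, -0.5, -2.3]
finger_gap: 0.0171
```

carry_out(moves=[-1,-0.006,-0.029,-0.001,0,-0.1,0.5,-1,-0.007,-0.029,-0.001,0,-0.1,0.5,-1,-0.007,-0.029,-0.001,0,-0.1,0.5,-1,-0.007,-0.029,-0.001,0,-0.1,0.5,-1,-0.007,-0.028,-0.001,0,-0.1,0.5])

```text
clock: 21.08
tcp_pos: [0.5278, -0.0747, 0.3254]
orientation: [-0.002, 0.027, 1.0, -0.002]
wrist_force: [0.4, 0.4, -3.1]
finger_gap: 0.0171
```

```bash
python3 - <<'E'
from h import *
plan([.5623,-.2125,.30],174.2,-1,5)
E
```

```text
t 21.075 tcp [ 0.5278 -0.0747  0.3254] tot turn [-0.2 -0.2  2.7] F [ 0.4  0.4 -3.1] gap 0.0171
-1, -0.008, -0.027, 0.005, -0.0, -0.0, 0.5,
-1, -0.009, -0.027, 0.005, -0.0, -0.0, 0.5,
-1, -0.009, -0.027, 0.005, -0.0, -0.0, 0.5,
-1, -0.009, -0.027, 0.005, -0.0, -0.0, 0.5,
-1, -0.009, -0.027, 0.005, -0.0, -0.0, 0.5,
```

carry_out(moves=[-1,-0.008,-0.028,0.005,0,0,0.5,-1,-0.009,-0.027,0.005,0,0,0.5,-1,-0.009,-0.027,0.005,0,0,0.5,-1,-0.009,-0.027,0.005,0,0,0.5,-1,-0.008,-0.027,0.005,0,0,0.5])

```text
clock: 21.7
tcp_pos: [0.5591, -0.2167, 0.2975]
orientation: [-0.005, 0.05, 0.999, 0.0]
wrist_force: [0.8, 0.3, -2.2]
finger_gap: 0.017
```

carry_out(moves=[-1,0,0,0,0,0,0,-1,0,0,0,0,0,0,-1,0,0,0,0,0,0,-1,0,0,0,0,0,0,-1,0,0,0,0,0,0])

```text
clock: 22.32
tcp_pos: [0.5579, -0.2155, 0.2961]
orientation: [-0.007, 0.05, 0.999, 0.002]
wrist_force: [0.4, -0.9, -2.8]
finger_gap: 0.0169
```

```bash
python3 - <<'E'
from h import *
C=cam("wrist"); np.savez("w8.npz",K=C[0],R=C[1],t=C[2]); cv2.imwrite("pics/w8.png",env.read_camera("wrist")[...,::-1])
plan([.5623,-.212,.16],174.2,-1,5)
E
```

```text
t 22.375 tcp [ 0.5579 -0.2155  0.2961] tot turn [ 0.2 -0.8  0.1] F [-0.3 -0.6 -2.3] gap 0.0175
-1, -0.001, 0.001, 0.027, 0.0, -0.2, 0.0,
-1, -0.001, 0.001, 0.027, 0.0, -0.2, 0.0,
-1, -0.001, 0.001, 0.027, 0.0, -0.2, 0.0,
-1, -0.001, 0.001, 0.027, 0.0, -0.2, 0.0,
-1, -0.001, 0.001, 0.027, 0.0, -0.2, 0.0,
```

View pics/w8.png

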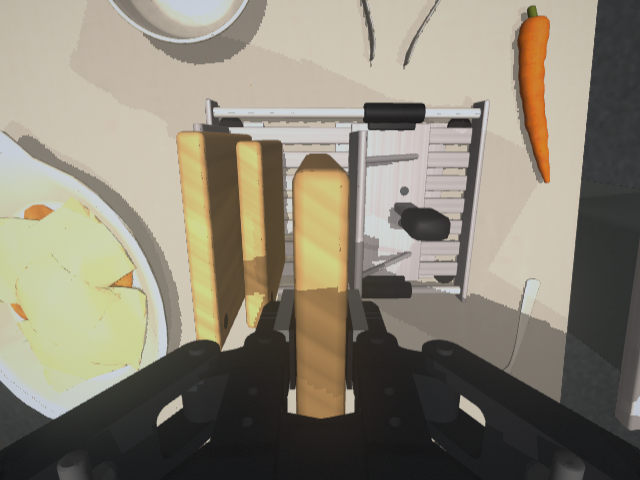

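The small board is held square, with clear space to the medium board (u about 283 against 295) and to the stop (u about 352). Going down.

carry_out(moves=[-1,-0.001,0.001,0.027,0,-0.2,0,-1,-0.001,0.001,0.027,0,-0.2,0,-1,-0.001,0.001,0.027,0,-0.2,0,-1,-0.001,0.001,0.027,0,-0.2,0,-1,0,0,0.022,0,-0.2,0])

```text
clock: 23.0
tcp_pos: [0.5639, -0.2114, 0.1663]
orientation: [0.006, 0.049, 0.999, -0.0]
wrist_force: [-0.5, 0.2, -1.8]
finger_gap: 0.0172
```

```bash
python3 - <<'E'
from h import *
plan([.562,-.212,.132],174.2,-1,5)
E
```

```text
t 23.0 tcp [ 0.5639 -0.2114  0.1663] tot turn [-0.   0.7  0.2] F [-0.5  0.2 -1.8] gap 0.0172
-1, 0.0, -0.0, 0.007, -0.0, 0.1, 0.0,
-1, 0.0, -0.0, 0.007, -0.0, 0.1, 0.0,
-1, 0.0, -0.0, 0.007, -0.0, 0.1, 0.0,
-1, 0.0, -0.0, 0.007, -0.0, 0.1, 0.0,
-1, 0.0, -0.0, 0.007, -0.0, 0.1, 0.0,
```

carry_out(moves=[-1,0,0,0.01,0,0.2,0,-1,0,0,0.01,0,0.2,0,-1,0,0,0.006,0,0.2,0,-1,0,0,0.004,0,0,0,-1,0,0,0.003,0,0,0])

```text
clock: 23.62
tcp_pos: [0.5695, -0.2119, 0.1397]
orientation: [0.007, 0.048, 0.999, -0.002]
wrist_force: [-0.0, 3.2, 5.9]
finger_gap: 0.0168
```

carry_out(moves=[-1,0,0,0.001,0,0,0,-1,0,0,0.001,0,0,0,-1,0,0,0,0,0,0,-1,0,0,0,0,0,0,-1,0,0,0,0,0,0])

```text
clock: 24.25
tcp_pos: [0.5712, -0.2125, 0.1399]
orientation: [0.009, 0.048, 0.999, -0.002]
wrist_force: [-0.5, 0.1, 0.1]
finger_gap: 0.0169
```

It made contact at z = 0.140, about 6 mm higher than expected, and the arm has drifted forward towards the medium board. I'll raise it, shift back and try again.

carry_out(moves=[-1,0,0,-0.02,0,0,0,-1,0.006,0,-0.015,0,0.4,0,-1,0.006,0,0,0,0.4,0,-1,0,0,0,0,0.2,0,-1,0,0,0,0,0,0])

```text
clock: 24.88
tcp_pos: [0.5559, -0.2108, 0.171]
orientation: [-0.004, 0.048, 0.999, -0.001]
wrist_force: [-0.0, 0.3, -3.0]
finger_gap: 0.0171
```

```bash
python3 - <<'E'
from h import *
plan([.559,-.2115,.15],174.2,-1,3)
im=env.read_camera("top"); C=cam("top"); cv2.imwrite("pics/t9.png",im[...,::-1])
hsv=cv2.cvtColor(im,cv2.COLOR_RGB2HSV); m=((hsv[...,0]>15)&(hsv[...,0]<35)&(hsv[...,1]>90)&(hsv[...,2]>120)).astype('uint8')
m[:, :295]=0; m[:,410:]=0; m[:205]=0; m[330:]=0
n,l,st,ce=cv2.connectedComponentsWithStats(m)
for i in range(1,n):
    if st[i,4]>30: print(st[i],ce[i], cv2.minAreaRect(np.argwhere(l==i)[:,::-1].astype('float32')))
E
```

```text
t 24.875 tcp [ 0.5559 -0.2108  0.171 ] tot turn [-0.1 -0.4  0.3] F [-0.   0.3 -3. ] gap 0.0171
-1, -0.001, -0.0, 0.007, -0.0, -0.1, 0.1,
-1, -0.001, -0.0, 0.007, -0.0, -0.1, 0.1,
-1, -0.001, -0.0, 0.007, -0.0, -0.1, 0.1,
```

carry_out(moves=[-1,0,0,0.008,0,-0.2,0.1,-1,0,0,0.008,0,0,0.1,-1,0,0,0.006,0,0,0,-1,0,0,0.003,0,0,0,-1,0,0,0,0,0,0])

```text
clock: 25.55
tcp_pos: [0.555, -0.2103, 0.1424]
orientation: [-0.003, 0.05, 0.999, -0.0]
wrist_force: [0.1, 1.0, -2.2]
finger_gap: 0.0172
```

carry_out(moves=[-1,0,0,0.003,0,0,0,-1,0,0,0.003,0,0,0,-1,0,0,0.003,0,0,0,-1,0,0,0,0,0,0,-1,0,0,0,0,0,0])

```text
clock: 26.18
tcp_pos: [0.5553, -0.2106, 0.1334]
orientation: [-0.002, 0.05, 0.999, -0.001]
wrist_force: [0.5, 0.4, -1.7]
finger_gap: 0.0171
```

carry_out(moves=[-1,0,0,0.002,0,0,0,-1,0,0,0.002,0,0,0,-1,0,0,0.001,0,0,0,-1,0,0,0,0,0,0,-1,0,0,0,0,0,0])

```text
clock: 26.8
tcp_pos: [0.5558, -0.2106, 0.131]
orientation: [-0.001, 0.05, 0.999, -0.001]
wrist_force: [-0.6, 0.5, -0.9]
finger_gap: 0.0173
```

carry_out(moves=[-1,0,0,0.001,0,0,0,-0.4,0,0,0,0,0,0,-0.4,0,0,0,0,0,0,-0.4,0,0,0,0,0,0,-0.4,0,0,-0.01,0,0,0])

```text
clock: 27.42
tcp_pos: [0.5562, -0.2108, 0.1404]
orientation: [-0.001, 0.05, 0.999, -0.001]
wrist_force: [-0.6, 0.7, 0.3]
finger_gap: 0.0254
```

carry_out(moves=[-0.4,0,0,-0.03,0,0,0,-0.4,0,0,-0.05,0,0,0,-0.4,0,0,-0.05,0,0,0,0,0,0,-0.05,0,0,0,1,0,0,0,0,0,0])

```text
clock: 28.05
tcp_pos: [0.5564, -0.2104, 0.3292]
orientation: [0.0, 0.05, 0.999, -0.002]
wrist_force: [-0.6, -0.6, -0.3]
finger_gap: 0.0593
```

```bash
cat > seg.py <<'E'
from h import *
a=np.radians(-5.85); ex=np.array([np.cos(a),np.sin(a)])
C=cam("wrist"); im=env.read_camera("wrist"); np.savez("w9.npz",K=C[0],R=C[1],t=C[2]); cv2.imwrite("pics/w9.png",im[...,::-1])
# expected places of tops
for n,s,h,w in (("L",.664,.192,.0775),("M",.623,.172,.07),("S",.574,.152,.0625)):
    for b in (-w,w):
        p=s*ex+(-.1535+b)*np.array([-ex[1],ex[0]]); print(n,proj(C,[*p,h]).round(0),end=" ")
print()
E
python3 seg.py; python3 - <<'E'
import cv2
im=cv2.imread("pics/w9.png"); h=cv2.cvtColor(im,cv2.COLOR_BGR2HSV)
for v in (180,230): print([ (u,tuple(int(x) for x in h[v,u])) for u in range(130,420,6)])
E
```

```text
L [193. 126.] L [210. 327.] M [257. 138.] M [264. 308.] S [322. 148.] S [321. 291.] 
[(130, (20, 32, 190)), (136, (20, 31, 191)), (142, (20, 30, 190)), (148, (21, 31, 191)), (154, (21, 31, 191)), (160, (20, 33, 191)), (166, (20, 32, 190)), (172, (20, 32, 192)), (178, (20, 32, 191)), (184, (21, 32, 191)), (190, (20, 31, 191)), (196, (20, 34, 190)), (202, (25, 104, 192)), (208, (27, 98, 192)), (214, (26, 100, 191)), (220, (17, 124, 142)), (226, (18, 96, 77)), (232, (17, 101, 78)), (238, (17, 102, 80)), (244, (17, 106, 84)), (250, (17, 105, 80)), (256, (16, 125, 139)), (262, (22, 111, 191)), (268, (24, 107, 191)), (274, (19, 120, 193)), (280, (17, 97, 76)), (286, (15, 99, 80)), (292, (10, 19, 124)), (298, (13, 12, 191)), (304, (10, 12, 191)), (310, (9, 13, 192)), (316, (32, 93, 195)), (322, (24, 105, 192)), (328, (22, 111, 193)), (334, (8, 11, 191)), (340, (7, 12, 192)), (346, (3, 12, 192)), (352, (12, 18, 69)), (358, (30, 5, 190)), (364, (8, 5, 191)), (370, (5, 8, 192)), (376, (20, 4, 191)), (382, (45, 3, 192)), (388, (45, 3, 193)), (394, (3, 13, 192)), (400, (8, 7, 142)), (406, (9, 9,
[... 416 characters left out ...]
 100, 84)), (232, (18, 102, 80)), (238, (17, 104, 83)), (244, (19, 107, 79)), (250, (18, 107, 81)), (256, (18, 106, 77)), (262, (29, 97, 190)), (268, (28, 98, 190)), (274, (27, 99, 190)), (280, (18, 108, 83)), (286, (17, 107, 79)), (292, (16, 46, 123)), (298, (18, 36, 120)), (304, (17, 38, 121)), (310, (18, 36, 120)), (316, (27, 98, 190)), (322, (32, 92, 194)), (328, (28, 95, 191)), (334, (18, 36, 121)), (340, (7, 19, 124)), (346, (8, 16, 124)), (352, (12, 18, 71)), (358, (5, 16, 179)), (364, (80, 8, 196)), (370, (90, 7, 195)), (376, (75, 8, 196)), (382, (85, 8, 196)), (388, (75, 5, 194)), (394, (78, 7, 195)), (400, (80, 8, 196)), (406, (85, 8, 196)), (412, (6, 7, 191)), (418, (6, 13, 191))]
```

```bash
python3 - <<'E'
from h import *
a=np.radians(-5.85); ex=np.array([np.cos(a),np.sin(a)])
def run(pn,nz,zs,rows):
    d=np.load(nz); C=(d["K"],d["R"],d["t"]); im=cv2.imread(pn); h=cv2.cvtColor(im,cv2.COLOR_BGR2HSV)
    for v in rows:
        m=((h[v,:,1]>80)&(h[v,:,2]>88)).astype(int); m[:185]=0; m[400:]=0   # lit or shaded tops
        e=np.flatnonzero(np.diff(m)); segs=[(x,y) for x,y in zip(e[::2],e[1::2]) if y-x>8]
        out=[]
        for (x,y),z in zip(segs,zs):
            s=[ex@px(C,(q+.5,v),z)[:2] for q in (x,y)]; out.append((int(x),int(y),round(s[0],4),round(s[1],4)))
        print(pn,v,out)
run("pics/w9.png","w9.npz",(.192,.172,.152),(160,180,200,220,240))
run("pics/w6.png","w6.npz",(.192,.172),(160,180,200,220,240))
E
```

```text
pics/w9.png 160 [(195, 220, np.float64(0.6642), np.float64(0.6463)), (254, 277, np.float64(0.6256), np.float64(0.608)), (310, 331, np.float64(0.5833), np.float64(0.5661))]
pics/w9.png 180 [(197, 221, np.float64(0.6639), np.float64(0.6466)), (255, 278, np.float64(0.6255), np.float64(0.6076)), (310, 331, np.float64(0.5834), np.float64(0.5659))]
pics/w9.png 200 [(199, 222, np.float64(0.6637), np.float64(0.6468)), (256, 278, np.float64(0.6254), np.float64(0.6081)), (310, 331, np.float64(0.5834), np.float64(0.5657))]
pics/w9.png 220 [(200, 224, np.float64(0.6642), np.float64(0.6464)), (257, 279, np.float64(0.6253), np.float64(0.6077)), (311, 331, np.float64(0.5826), np.float64(0.5655))]
pics/w9.png 240 [(202, 225, np.float64(0.664), np.float64(0.6466)), (258, 280, np.float64(0.6252), np.float64(0.6073)), (311, 331, np.float64(0.5827), np.float64(0.5653))]
pics/w6.png 160 [(263, 287, np.float64(0.6645), np.float64(0.6474)), (309, 332, np.float64(0.6327), np.float64(0.6151))]
pics/w6.png 180 [(264, 288, np.float64(0.6643), np.float64(0.647)), (309, 332, np.float64(0.6327), np.float64(0.615))]
pics/w6.png 200 [(264, 288, np.float64(0.6649), np.float64(0.6473)), (310, 332, np.float64(0.632), np.float64(0.6148))]
pics/w6.png 220 [(265, 289, np.float64(0.6647), np.float64(0.6469)), (310, 332, np.float64(0.6321), np.float64(0.6146))]
pics/w6.png 240 [(266, 289, np.float64(0.6645), np.float64(0.6472)), (310, 331, np.float64(0.6322), np.float64(0.6153))]
```

The tops read L 0.655, M 0.6165 and S 0.575 along the rack. The medium board was dragged about 7 mm by the earlier touch, but it's upright and parallel. Next I'll go back to the stop's grip.

```bash
python3 - <<'E'
from h import *
plan([.4555,-.201,.25],84.2,.3,10)
E
```

```text
t 28.1 tcp [ 0.5558 -0.21    0.3268] tot turn [-0.2 -0.  90.1] F [-0.7  0.9  0.3] gap 0.0668
0.3, 0.01, -0.0, 0.008, -0.0, -0.0, 9.0,
0.3, 0.01, -0.002, 0.008, -0.0, -0.0, 9.0,
0.3, 0.01, -0.003, 0.008, -0.0, -0.0, 9.0,
0.3, 0.009, -0.005, 0.008, -0.0, -0.0, 9.0,
0.3, 0.008, -0.006, 0.008, -0.0, -0.0, 9.0,
0.3, 0.007, -0.007, 0.008, -0.0, -0.0, 9.0,
0.3, 0.006, -0.008, 0.008, -0.0, -0.0, 9.0,
0.3, 0.004, -0.009, 0.008, -0.0, -0.0, 9.0,
0.3, 0.003, -0.01, 0.008, -0.0, -0.0, 9.0,
0.3, 0.001, -0.01, 0.008, -0.0, -0.0, 9.0,
```

carry_out(moves=[0.3,0.01,0,0.004,0,0,9.0,0.3,0.01,-0.002,0.004,0,0,9.0,0.3,0.01,-0.003,0.004,0,0,9.0,0.3,0.009,-0.005,0.004,0,0,9.0,0.3,0.008,-0.006,0.004,0,0,9.0])

```text
clock: 28.72
tcp_pos: [0.5017, -0.2037, 0.3]
orientation: [-0.006, 0.439, 0.898, -0.001]
wrist_force: [-0.5, 0.4, 1.6]
finger_gap: 0.0554
```

carry_out(moves=[0.3,0.007,-0.007,0.008,0,0,9.0,0.3,0.006,-0.008,0.008,0,0,9.0,0.3,0.004,-0.009,0.008,0,0,9.0,0.3,0.003,-0.01,0.008,0,0,9.0,0.3,0.001,-0.01,0.008,0,0,9.0])

```text
clock: 29.35
tcp_pos: [0.4458, -0.1955, 0.2525]
orientation: [-0.011, 0.758, 0.652, -0.005]
wrist_force: [0.2, -0.8, -0.1]
finger_gap: 0.0556
```

```bash
python3 - <<'E'
from h import *
plan([.4555,-.201,.16],84.2,.3,5)
E
```

```text
t 29.35 tcp [ 0.4458 -0.1955  0.2525] tot turn [-1.3 -0.4 -2.9] F [ 0.2 -0.8 -0.1] gap 0.0556
0.3, -0.001, 0.003, 0.018, -0.3, -0.1, -0.6,
0.3, -0.001, 0.002, 0.018, -0.3, -0.1, -0.6,
0.3, -0.001, 0.002, 0.018, -0.3, -0.1, -0.6,
0.3, -0.001, 0.002, 0.018, -0.3, -0.1, -0.6,
0.3, -0.001, 0.002, 0.018, -0.3, -0.1, -0.6,
```

carry_out(moves=[0.3,-0.001,0.003,0.018,-0.3,-0.1,-0.6,0.3,-0.001,0.002,0.018,-0.3,-0.1,-0.6,0.3,-0.001,0.002,0.018,-0.3,-0.1,-0.6,0.3,-0.001,0.002,0.018,-0.3,-0.1,-0.6,0.3,-0.001,0.002,0.018,-0.3,-0.1,-0.6])

```text
clock: 29.98
tcp_pos: [0.4498, -0.1986, 0.1539]
orientation: [-0.003, 0.741, 0.671, -0.001]
wrist_force: [0.1, 0.6, -0.4]
finger_gap: 0.0558
```

```bash
python3 - <<'E'
from h import *
plan([.4555,-.201,.096],84.2,.3,4)
E
```

```text
t 29.975 tcp [ 0.4498 -0.1986  0.1539] tot turn [-0.3 -0.1  0.1] F [ 0.1  0.6 -0.4] gap 0.0558
0.3, -0.0, 0.002, 0.014, -0.1, -0.0, 0.0,
0.3, -0.0, 0.002, 0.014, -0.1, -0.0, 0.0,
0.3, -0.0, 0.002, 0.014, -0.1, -0.0, 0.0,
0.3, -0.0, 0.001, 0.014, -0.1, -0.0, 0.0,
```

carry_out(moves=[0.3,0,0.002,0.014,-0.1,0,0,0.3,0,0.002,0.014,-0.1,0,0,0.3,0,0.002,0.014,-0.1,0,0,0.3,0,0.001,0.014,0,0,0,0.3,0,0,0,0,0,0])

```text
clock: 30.6
tcp_pos: [0.4546, -0.1975, 0.0915]
orientation: [-0.004, 0.742, 0.671, 0.0]
wrist_force: [-0.3, 0.5, -0.1]
finger_gap: 0.0558
```

carry_out(moves=[-1,0,0,0,0,0,0,-1,0,0,0,0,0,0,-1,0,0,0,0,0,0,-1,0,0,0,0,0,0,-1,0,0,0,0,0,0], squeeze=60)

```text
clock: 31.22
tcp_pos: [0.4551, -0.201, 0.0924]
orientation: [-0.001, 0.742, 0.67, -0.002]
wrist_force: [1.0, -1.4, -4.4]
finger_gap: 0.0213
```

carry_out(moves=[-1,0,0.006,0,0,0,0,-1,0,0.008,0,0,0,0,-1,0,0.008,0,0,0,0,-1,0,0.008,0,0,0,0,-1,0,0.008,0,0,0,0])

```text
clock: 31.85
tcp_pos: [0.493, -0.2048, 0.0924]
orientation: [-0.002, 0.742, 0.67, -0.004]
wrist_force: [-5.5, -2.9, 0.7]
finger_gap: 0.0215
```

carry_out(moves=[-1,0,0.006,0,0,0,0,-1,0,0.006,0,0,0,0,-1,0,0.006,0,0,0,0,-1,0,0.006,0,0,0,0,-1,0,0.006,0,0,0,0])

```text
clock: 32.48
tcp_pos: [0.5217, -0.2078, 0.0924]
orientation: [-0.005, 0.743, 0.67, -0.006]
wrist_force: [-8.8, -1.7, 3.4]
finger_gap: 0.0213
```

carry_out(moves=[-1,0,0.003,0,0,0,0,-1,0,0.003,0,0,0,0,-1,0,0.003,0,0,0,0,-1,0,0.003,0,0,0,0,-1,0,0.003,0,0,0,0])

```text
clock: 33.1
tcp_pos: [0.5281, -0.2085, 0.0923]
orientation: [-0.012, 0.743, 0.669, -0.014]
wrist_force: [-15.9, -2.1, 8.7]
finger_gap: 0.0214
```

carry_out(moves=[-1,0,0.004,0,0.5,0,0,-1,0,0.004,0,0.5,0,0,-1,0,0.004,0,0.5,0,0,-1,0,0.004,0,0,0,0,-1,0,0.004,0,0,0,0])

```text
clock: 33.72
tcp_pos: [0.528, -0.2085, 0.0922]
orientation: [-0.037, 0.743, 0.667, -0.038]
wrist_force: [-16.8, -1.6, 9.5]
finger_gap: 0.0213
```

```bash
python3 - <<'E'
from h import *
s=env.get_state(); plan([*s["tcp_pos"]],84.2,-1,5)
C=cam("top"); im=env.read_camera("top"); cv2.imwrite("pics/t10.png",im[...,::-1])
h=cv2.cvtColor(im,cv2.COLOR_RGB2HSV)
# predicted px of pack features, then column profile through mid rack
a=np.radians(-5.85); ex=np.array([np.cos(a),np.sin(a)])
for lat in (-.195,-.11):
  for s_,z in ((.674,.112),(.665,.192),(.647,.172),(.629,.152),(.62,.106)):
    p=s_*ex+lat*np.array([-ex[1],ex[0]]); print(lat,s_,z,proj(C,[*p,z]).round(1))
for u in (330,375): print(u,[(v,tuple(int(x) for x in h[v,u])) for v in range(208,262,2)])
E
```

```text
t 33.725 tcp [ 0.528  -0.2085  0.0922] tot turn [-6.   0.4 -0.4] F [-16.8  -1.6   9.5] gap 0.0213
-1, 0.0, 0.0, 0.0, -1.2, 0.1, -0.1,
-1, 0.0, 0.0, 0.0, -1.2, 0.1, -0.1,
-1, 0.0, 0.0, 0.0, -1.2, 0.1, -0.1,
-1, 0.0, 0.0, 0.0, -1.2, 0.1, -0.1,
-1, 0.0, 0.0, 0.0, -1.2, 0.1, -0.1,
-0.195 0.674 0.112 [376.3 224.6]
-0.195 0.665 0.192 [380.9 220.5]
-0.195 0.647 0.172 [378.7 231.1]
-0.195 0.629 0.152 [376.5 241.4]
-0.195 0.62 0.106 [373.3 249.3]
-0.11 0.674 0.112 [337.6 219.6]
-0.11 0.665 0.192 [339.5 215.2]
-0.11 0.647 0.172 [337.9 225.8]
-0.11 0.629 0.152 [336.3 236.2]
-0.11 0.62 0.106 [334.5 244.3]
330 [(208, (23, 21, 159)), (210, (24, 22, 159)), (212, (21, 57, 153)), (214, (26, 80, 157)), (216, (30, 67, 160)), (218, (31, 64, 159)), (220, (20, 96, 125)), (222, (18, 105, 85)), (224, (28, 76, 148)), (226, (33, 67, 163)), (228, (31, 64, 160)), (230, (23, 86, 131)), (232, (18, 115, 82)), (234, (18, 107, 122)), (236, (16, 109, 138)), (238, (16, 109, 136)), (240, (16, 111, 120)), (242, (16, 89, 83)), (244, (21, 60, 81)), (246, (21, 52, 99)), (248, (20, 53, 105)), (250, (19, 53, 116)), (252, (20, 48, 122)), (254, (19, 48, 127)), (256, (19, 47, 130)), (258, (20, 46, 133)), (260, (19, 47, 137))]
375 [(208, (38, 23, 165)), (210, (38, 23, 163)), (212, (37, 27, 162)), (214, (27, 30, 159)), (216, (24, 40, 158)), (218, (21, 44, 158)), (220, (21, 42, 159)), (222, (21, 42, 159)), (224, (22, 43, 159)), (226, (22, 44, 158)), (228, (22, 42, 158)), (230, (19, 45, 152)), (232, (19, 48, 150)), (234, (20, 48, 148)), (236, (19, 47, 151)), (238, (19, 48, 150)), (240, (19, 48, 150)), (242, (18, 48, 148)), (244, (20, 46, 149)), (246, (20, 47, 148)), (248, (20, 45, 148)), (250, (20, 44, 149)), (252, (21, 47, 147)), (254, (19, 47, 147)), (256, (20, 48, 148)), (258, (21, 45, 147)), (260, (19, 49, 147))]
```

The top camera shows the three board tops at even spacing, about v 216, 227 and 237, which matches a tight pack. I'll undo the tool tilt while pushing firmly to confirm that the stop is blocked.

carry_out(moves=[-1,0,0.004,0,-2,0,0,-1,0,0.005,0,-2,0,0,-1,0,0.006,0,-2,0,0,-1,0,0.007,0,-1,0,0,-1,0,0.008,0,-1,0,0])

```text
clock: 34.4
tcp_pos: [0.5298, -0.2087, 0.0918]
orientation: [-0.004, 0.745, 0.667, -0.012]
wrist_force: [-29.3, -2.6, 20.9]
finger_gap: 0.0212
```

carry_out(moves=[-1,0,0,0,0,0,0,-1,0,0,0,0,0,0,0.2,0,0,0,0,0,0,0.3,0,0,0,0,0,0,0.3,0,0,0,0,0,0])

```text
clock: 35.02
tcp_pos: [0.5327, -0.2091, 0.0928]
orientation: [-0.002, 0.744, 0.668, -0.01]
wrist_force: [0.0, -0.7, -0.2]
finger_gap: 0.0553
```

carry_out(moves=[0.3,0,0,-0.015,0,0,0,0.3,0,-0.003,-0.04,0,0,0,0.3,0,-0.01,-0.05,0,0,0,0.3,0,-0.02,-0.05,0,0,0,1,0,-0.03,-0.04,0,0,0])

```text
clock: 35.65
tcp_pos: [0.4732, -0.1992, 0.2954]
orientation: [-0.003, 0.744, 0.668, -0.011]
wrist_force: [0.2, -0.5, 0.8]
finger_gap: 0.072
```

```bash
python3 - <<'E'
from h import *
C=cam("wrist"); im=env.read_camera("wrist"); t=env.read_camera("top")
np.savez("w11.npz",K=C[0],R=C[1],t=C[2]); cv2.imwrite("pics/w11.png",im[...,::-1]); cv2.imwrite("pics/t11.png",t[...,::-1])
a=cv2.resize(im[...,::-1],(480,360)); b=cv2.resize(t[195:365,285:415,::-1],(320,418))
o=np.zeros((418,800,3),np.uint8); o[:360,:480]=a; o[:,480:]=b; cv2.imwrite("pics/fin.png",o)
print(env.get_state()["tcp_pos"],env.get_state()["wrist_force"])
E
```

```text
[ 0.47301885 -0.19960476  0.2991839 ] [-0.32371361  0.09858198  0.83258536]
```

View pics/fin.png

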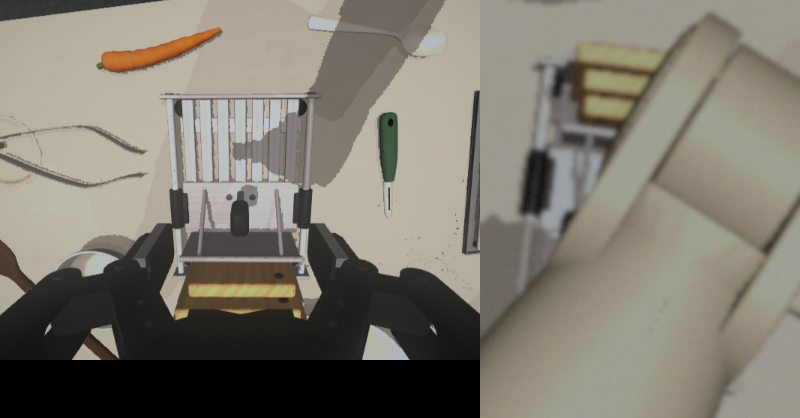

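The wrist half shows the stop's top edge close up against the small board's face, with the boards' tops stacked behind it. The top half shows the three top edges evenly tight against each other. I'll check the stop's position numerically.

```bash
python3 - <<'E'
from h import *
a=np.radians(-5.85); ex=np.array([np.cos(a),np.sin(a)])
def prof(f,u,r): 
    h=cv2.cvtColor(cv2.imread(f),cv2.COLOR_BGR2HSV); print(f,u,[(v,int(h[v,u,1]),int(h[v,u,2])) for v in r])
prof("pics/w11.png",300,range(336,432,3)); prof("pics/w3.png",290,range(226,256,2))
d=np.load("w11.npz"); C=(d["K"],d["R"],d["t"])
for s,z,n in ((.620,.106,"stop face"),(.620,.152,"S front top"),(.638,.152,"S back top"),(.656,.172,"M back top")):
    p=s*ex-.16*np.array([-ex[1],ex[0]]); q=p+.01*ex; print(n,proj(C,[*p,z]).round(1),"px/10mm",(proj(C,[*q,z])-proj(C,[*p,z])).round(1))
prof("pics/t11.png",325,range(206,262,2))
E
```

```text
pics/w11.png 300 [(336, 14, 73), (339, 18, 71), (342, 16, 115), (345, 14, 181), (348, 22, 148), (351, 106, 89), (354, 107, 88), (357, 108, 87), (360, 108, 87), (363, 110, 86), (366, 108, 85), (369, 108, 85), (372, 109, 84), (375, 109, 84), (378, 123, 122), (381, 125, 185), (384, 102, 185), (387, 101, 185), (390, 98, 184), (393, 94, 188), (396, 124, 125), (399, 116, 86), (402, 119, 86), (405, 117, 85), (408, 120, 85), (411, 124, 101), (414, 124, 125), (417, 60, 38), (420, 62, 37), (423, 58, 35), (426, 58, 35), (429, 53, 34)]
pics/w3.png 290 [(226, 10, 77), (228, 13, 79), (230, 10, 77), (232, 10, 79), (234, 13, 79), (236, 14, 113), (238, 13, 159), (240, 14, 178), (242, 13, 154), (244, 29, 167), (246, 35, 183), (248, 30, 190), (250, 32, 191), (252, 32, 191), (254, 31, 189)]
stop face [313.3 352.9] px/10mm [0.1 9. ]
S front top [311.7 381.8] px/10mm [ 0.1 10. ]
S back top [311.9 399.8] px/10mm [0.1 9.8]
M back top [311.2 434.3] px/10mm [0.1 9.9]
pics/t11.png 325 [(206, 21, 157), (208, 24, 157), (210, 23, 156), (212, 45, 153), (214, 73, 150), (216, 82, 147), (218, 91, 143), (220, 110, 95), (222, 113, 63), (224, 120, 68), (226, 129, 65), (228, 127, 70), (230, 124, 68), (232, 104, 66), (234, 134, 63), (236, 86, 71), (238, 64, 76), (240, 76, 70), (242, 100, 64), (244, 54, 76), (246, 6, 132), (248, 4, 128), (250, 24, 64), (252, 14, 56), (254, 14, 93), (256, 2, 122), (258, 10, 150), (260, 10, 150)]
```

```bash
python3 -c "
from workcell import env
print(env.get_state()['wrist_force']); print(env.hand_in())"
```

```text
[-0.32371361  0.09858198  0.83258536]
the job is handed in; nothing more can be done
None
```

I put both boards away and handed the job in at about 36 s; `hand_in` gives no verdict. I drew the stop back to a gap of about 133 mm, moved the medium board and then the small one into the rack, and pushed the stop up until it was blocked at about 29 N.

**Final checks**
- **Stop gap:** it comes out at about 55 mm from the stop's travel, against a limit of 59 mm.
- **Small board:** the last wrist image shows the stop's face within about 1 mm of it.
- **Board spacing:** the top view taken during the push showed the three tops about 10–11 px apart, as expected for a tight pack.
- **Arm:** the gripper is open, well above the rack and touching nothing.
- **Other things on the table:** I didn't knowingly touch any of them, but I didn't measure their positions again at the end.

**What went wrong or disagreed**
- **Small board's first lowering:** the gripper drifted forward and seemingly caught the medium board, since contact came about 6 mm too high and that board's top moved about 7 mm. I lifted, moved back and set the small board down again. The medium board still looked upright and parallel.
- **Tool tilt:** the tool tilted about 6° during the final push, and I corrected it while still pushing.
- **Image offset:** positions from the last image read 3–4 mm nearer the robot than a tight pack would. The shift is the same for the stop and the small board, so I put it down to calibration.
- **Back wall:** I couldn't see the large board touching it; I infer that from the stop being blocked.

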